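# Close up the soap tub and the flip-top bottle

## Task

Close up the soap for the day. Lift the open flip-top bottle out of the soap tub and stand it upright on the bench, backed up against the low back board wherever there is room, and only then, with the board bracing it, press its flip-top down until it snaps fully shut. Also fit the loose round lid on the tub and press it down until it snaps home, level and flush all round; leave the other things on the bench where they are.

Things in the scene. Friction and masses are not known exactly. Their poses are not given: they have to be found in the camera images.
- bottle_center (a point): Centre of the white flip-top bottle (0.4 kg) standing in the tub on the soap bars. Body 58 mm across up to 92 mm above its foot, then a round cap collar 48 mm across from 113 to 137 mm (grip here), the flip-top on it; 147 mm tall when shut. This point: on the axis, 73.5 mm above the foot. Axes: z up; x from the hinge (at -24 mm) to the lid's front (a catch lip out to +32 mm).
- flip (a joint): Opening of that bottle's flip-top, rad: 0 is fully shut; starts 0.35 to 0.65 open. The lid is a disc 48 mm across, 10 mm thick, hinged at the collar's top. The hinge is stiff (0.06 N m) and stays where it is left. Near 0.18 rad the front lip meets a snap bead; about 6 to 10 N straight down near the front snaps it past, then it stays at 0.
- flip_front (a point): Point on the outer (top) face of the flip-top, 46 mm from the hinge, near its front edge; when shut it lies 147 mm above the bottle's foot, 22 mm in front of its axis. Axes: z out of the lid's outer face, x from hinge to front.
- tub_rim (a point): Centre of the rim of the open round white soap tub (1.1 kg, loose on the bench): 100 mm high, 124 mm across under the rim, the rim tapering to 120 mm, wall 3 mm. Two soap bars lie on its floor; the bottle stands on them, its foot 27 mm above the bench. Four sprung snap beads stand out under the rim. Axes: z up.
- lid_center (a point): Centre of the tub's round white snap lid (0.09 kg), flat on the bench, right way up: 134 mm across, skirt inside 128 mm, flat top 22 mm above the skirt's edge, grip bar on it 12 mm wide, 70 mm long, 22 to 46 mm up. This point: on the axis, 23 mm up. z up, x along the bar. On the tub it rests 8 mm proud on the beads; 9 to 14 N in the middle snaps it home, this point then 5 mm above the rim's.
- board_face (a point): Top edge, middle of its length, of the front face of the wooden back board, a fixed bar along the back of the bench, 760 mm long, 70 mm high, 25 mm thick. Axes: x points away from the robot, into the board; y along it; z up. A bottle with the front of its lid towards the board is held by it when the lid is pushed over.
- shut_bottle_center (a point): Bystander: centre (73.5 mm up) of another bottle of the same shape, already shut, 58 mm across and 147 mm tall, standing near the back board.
- soap_dish_center (a point): Bystander: centre of a grey soap dish with a bar in it, 85 mm (its x) by 120 mm (its y), 32 mm high, near the back board.
- dipper_center (a point): Bystander: centre of a green water dipper, cup 96 mm across and 88 mm high, its flat handle sticking out to 150 mm from the axis along its x, 75 to 95 mm up.
- brush_center (a point): Bystander: centre of a blue scrub brush, 150 mm (its x) by 56 mm, 64 mm high over its handle.
- pin0_center (a point): Bystander: centre of a yellow clothespin, 75 mm long (its x), 12 mm wide and high.
- pin1_center (a point): Bystander: centre of a second such clothespin.
- pin2_center (a point): Bystander: centre of a third such clothespin.
There are look-alikes about, which are no part of the job. What is shaped like the part that bears lid_center but purple or yellow is not meant.

How it is judged:
On the way:
1. the bottle stands upright against the back board with its flip-top still open (x of bottle_center in the frame of board_face between -0.04 and 0 m and y of bottle_center in the frame of board_face between -0.38 and 0.38 m and height (world z) of bottle_center below 0.08 m and angle between bottle_center's own z axis and vertical below 0.1 rad and value of joint flip above 0.22 rad), for 0.2 s.
At the end, for the whole second after the job is handed in: The bottle stands upright (within 0.06 rad) on the bench with its side within 11 mm of the back board's front face and its flip-top shut (under 0.05 rad); the tub stands upright on the bench with its lid on, within 2.5 mm of fully down and level with the rim within 0.03 rad (value of joint flip below 0.05 rad and x of bottle_center in the frame of board_face between -0.04 and 0 m and y of bottle_center in the frame of board_face between -0.38 and 0.38 m and height (world z) of bottle_center below 0.08 m and angle between bottle_center's own z axis and vertical below 0.06 rad and z of lid_center in the frame of tub_rim below 0.0075 m and horizontal distance between lid_center and tub_rim below 0.006 m and angle between the z axis of lid_center and the z axis of tub_rim, either way round below 0.03 rad and angle between tub_rim's own z axis and vertical below 0.05 rad and height (world z) of tub_rim below 0.105 m); the robot touches nothing.
It fails at once if the bottle was knocked over (angle between bottle_center's own z axis and vertical above 0.7 rad).
It fails at once if a bystander was shifted by more than 30 mm (distance of any of shut_bottle_center, soap_dish_center, dipper_center, brush_center, pin0_center, pin1_center, pin2_center from where it was at the start of the episode above 0.03 m).
It also fails if it takes over 72 s, if anything falls off the work surface, if the arm or the gripper's body presses on something with over 40 N, if the wrist force passes 120 N, or if a joint passes its speed limit or range.

## Robot

A 7-joint arm with a two-finger parallel gripper is mounted at the origin on the work surface. World frame = base frame: x ahead of the robot, y to its left, z up, the work surface at z = 0. Lengths are in m, angles in rad, forces in N, time in s.
With the tool pointing down it reaches from about 0.35 to 0.9 m from the base axis. Payload 8.1 kg.
Tool frame: the origin (TCP) lies at the very end of the fingers, on their centre line; the grasp point (between the pads) lies 19 mm behind it; z points along the fingers, y is the line along which they close (so a half turn about z gives the same grasp; the last joint's range is limited). The gripper opens to 92 mm and grips with 3 to 60 N. Pads are 19 mm wide; open, the fingers measure 130 mm over their backs; the gripper's body (75 mm by 190 mm) begins 47 mm behind the grasp point.
Start: joints at [1.171, 0.434, 0.025, 1.573, -0.012, 1.134, -0.075], TCP at [0.183, -0.598, 0.227] pointing down, gripper open.
Joint ranges: [-2.62, 2.62], [-0.44, 2.09], [-1.27, 1.32], [0.08, 2.57], [-1.32, 4.46], [0.12, 2], [-2.74, 2.74]. Speed limits (rad/s): [2.22, 2.22, 3.01, 3.01, 3.14, 3.14, 3.14].

## Interface

Orientations are given as a rotation vector (axis times angle).
In Python, from cell import readout, cams, job gives the robot as it stands.
- The arm moves only by the tool drive_tool, never from a script. Its argument "commands" is a list of rows, each a list of 3 entries, a list of its own where there are three numbers: the turn, a rotation vector about the tool's x, y, z in rad, then the shift along the tool's x, y, z in cm, then the gripper's target within -1 to 1 (fully open at 1, half-way at 0, shut at -1). A call has 1 to 20 rows; each row is the pose to reach, as a shift and turn from the pose commanded when the call began, along the tool's axes at that moment; what a row does not reach only later rows make up. A row lasts 1/12 s, in which the tool goes at most 41.7 mm and 7.16 degrees, less where a joint would pass 70% of its speed; a pose out of reach is approached as far as the arm can. A call with a gripper value outside its range is refused whole. The fingers move at their own pace and stop on an object; "newtons" is the grip in N (left out, the last holds). Time passes only in rows, so rows that repeat a pose let the fingers close. It gives the time, the measured TCP pose, the force, the opening and the grip force at its end, in the units of the state.
- readout.observe(): the state, without advancing time (a new reading comes with each control period).
- cams.get_image(name): name is "scene" or "top" or "wrist"; returns the picture (400x640x3 uint8, blue, green, red); there is no depth.
- cams.camera_info(name): a dict with "camera_matrix" (3x3 intrinsics, pixels), "R" (3x3) and "t" (3): a world point X has camera coordinates R X + t. Camera axes: x right, y down, z forward; pixel columns grow to the right and rows downward; lengths in m; the calibration is good to about 2 mm. A picture is of the moment at which its call begins: read the wrist's pose just before it. camera_info takes no time and is no camera call; for the wrist camera it gives the pose at the moment of the call.
- job.sign_off(): hands the job in; it is judged then, once.
The state is a dict: "clock": time; "joints": joint angles; "dq": joint speeds; "joint_efforts": joint torques, N m; "position": TCP position; "ee_rot": TCP orientation; "force": force on the tool from outside, world axes, zero at the start; "ft_torque": the same for the moment, N m; "width": opening from 0.0 (shut) to 1.0 (fully open); "gripper_force": force on a finger pad.
Only numpy, scipy, OpenCV 4.12 (cv2) and the standard library are available. Lean on these libraries where they do the work, as an engineer would, in place of code of your own. Each camera call takes 0.05 s, during which the arm holds its last target. There are 200 camera calls.

## Working session

There is one attempt and no reset: what is moved stays moved. The work goes in short steps, Python scripts to look and compute and a tool call to move; the robot and the scene stay as the last step left them, time stands still between calls to the robot, and variables do not carry over. Pictures are saved under pics/ and viewed, at most 10 in all, crops included, and the job is handed in when it is done.

Besides the shell and the picture viewer there is one more tool, called as name(argument=value, ...) on one line, values as JSON. drive_tool: Moves the arm, as the interface text tells. Its arguments: {"type":"object","properties":{"commands":{"type":"array"},"newtons":{"type":"number"}},"required":["commands"]}

```bash
ls; mkdir -p pics
python3 - <<'E'
from cell import readout,cams,job
import cv2,numpy as np
print(readout.observe())
for n in("scene","top"):
    cv2.imwrite(f"pics/{n}0.png",cams.get_image(n)); i=cams.camera_info(n); print(n,i)
E
```

```text
pics
{'clock': 0.0, 'joints': array([ 1.17136033,  0.43523926,  0.02498814,  1.57409866, -0.01163145,
        1.13400001, -0.07510624]), 'dq': array([-0.00016305,  0.00036938,  0.00129685, -0.00031753, -0.00012257,
       -0.00036944, -0.00036253]), 'joint_efforts': array([-1.32216741e-03, -6.67876625e+01,  9.85247120e-01, -3.14469767e+01,
       -6.02540793e-02,  4.23989247e-02,  1.37798843e-04]), 'position': array([ 0.18260568, -0.59719017,  0.22593443]), 'ee_rot': array([-3.10553644e+00, -4.64168202e-01,  5.61751173e-04]), 'force': array([-0.18737153, -0.34811791, -0.16002594]), 'ft_torque': array([0.00212516, 0.00500842, 0.0135049 ]), 'gripper_force': 0.0, 'width': 0.9966869361651388}
scene {'camera_matrix': array([[370.63377034,   0.        , 320.8671493 ],
       [  0.        , 370.63377034, 201.45093227],
       [  0.        ,   0.        ,   1.        ]]), 'R': array([[ 0.5604343 ,  0.82813821,  0.01002468],
       [ 0.69189727, -0.46151346, -0.55523283],
       [-0.455183  ,  0.31810758, -0.83163454]]), 't': array([-0.27637813, -0.22224592,  1.34885927])}
top {'camera_matrix': array([[466.03199414,   0.        , 321.47508195],
       [  0.        , 466.03199414, 199.888633  ],
       [  0.        ,   0.        ,   1.        ]]), 'R': array([[-1.44158398e-03, -9.99857896e-01,  1.67961145e-02],
       [-9.91337371e-01, -7.76978721e-04, -1.31337780e-01],
       [ 1.31332166e-01, -1.68399504e-02, -9.91195378e-01]]), 't': array([0.02191274, 0.47911772, 1.17215559])}
```

View pics/scene0.png

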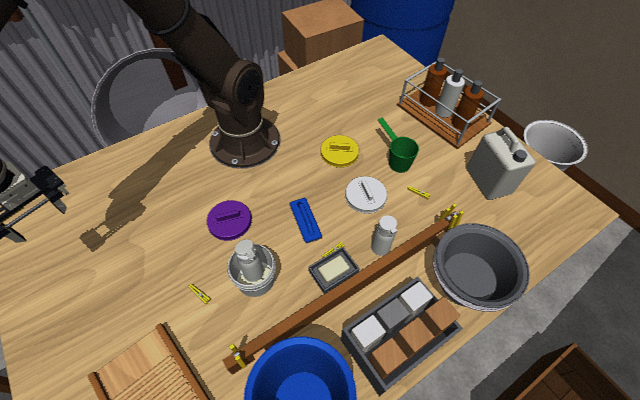

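View pics/top0.png

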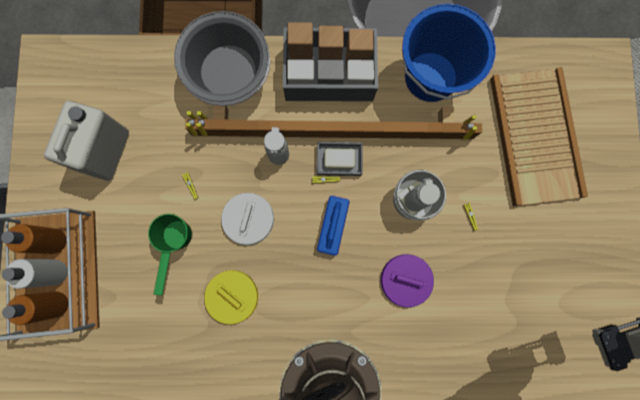

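Candidates in the top view:
- **Lid:** white disc (247,219), yellow disc (231,297), purple disc (407,280). I choose the white one.
- **Bottle:** the one in the tub (428,192), the shut one at the board (276,146), and the white one in the basket (35,273). I choose the one in the tub.

I'll check this in a close crop.

Run:
```python
import cv2,numpy as np
t=cv2.imread("pics/top0.png");s=cv2.imread("pics/scene0.png")
f=lambda i,x,y,w=66,h=50:cv2.resize(i[y-h//2:y+h//2,x-w//2:x+w//2],(396,300),interpolation=cv2.INTER_CUBIC)
cv2.imwrite("pics/crop0.png",np.vstack([np.hstack([f(t,422,194),f(s,250,264,80,60)]),np.hstack([f(t,247,219),f(t,276,146)])]))
```

```text
(no output)
```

View pics/crop0.png

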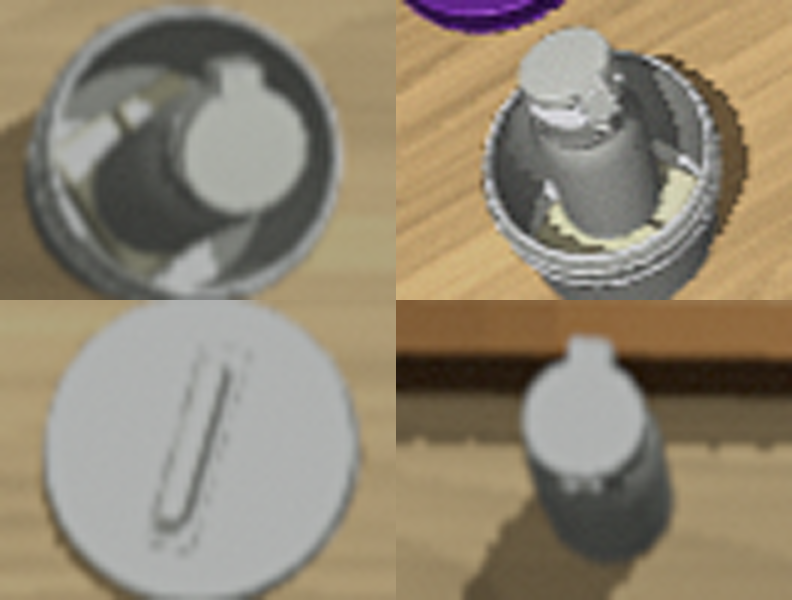

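The crop confirms the bottle in the tub: its lid is open and the catch lip (429,180) points to the board, about world +x. The white lid's bar runs from (241,231) to (251,206).

```bash
cat > h.py <<'E'
from cell import readout,cams,job
import cv2,numpy as np
from scipy.spatial.transform import Rotation as Ro
def w(info,uv,z):
    K,R,t=info["camera_matrix"],info["R"],np.array(info["t"]); c=-R.T@t
    d=R.T@np.linalg.inv(K)@np.array([*uv,1.]); return c+d*(z-c[2])/d[2]
def proj(info,X):
    p=info["camera_matrix"]@(info["R"]@np.array(X)+info["t"]); return p[:2]/p[2]
def rel(target,Rt):  # commanded shift (cm) and turn in tool axes from current pose
    o=readout.observe(); R=Ro.from_rotvec(o["ee_rot"])
    return (R.inv().apply(np.array(target)-o["position"])*100).round(2),(R.inv()*Rt).as_rotvec().round(3)
def tool(yaw,tilt=0): # closing axis y at yaw from world y; tilt>0 leans wrist back toward -x (of yaw)
    return Ro.from_euler('z',yaw)*Ro.from_euler('y',-tilt)*Ro.from_euler('x',np.pi)
E
python3 - <<'E'
from h import *
T=cams.camera_info("top");S=cams.camera_info("scene")
for n,uv,z in [("rim",(420.7,194),.1),("flipdisc",(429.8,192.8),.185),("lip",(428.5,180),.2),("bar",(246.5,217.3),.046),("lid",(247.5,219),.022),
 ("boardL",(186,136),.0),("boardtopfrontL",(200,135),.07),("boardtopfrontR",(478,137),.07),("shut",(276,141),.147),("dishR",(362,160),.03),("dish",(340,160),.03),("brush",(333,225),.05),("pin2",(470,216),.01)]:
    print(n,w(T,uv,z).round(4))
print("Stub",w(S,(251,262),.1)) 
o=readout.observe();R=Ro.from_rotvec(o["ee_rot"]);print(R.as_matrix().round(3))
i=cams.camera_info("wrist");print((R.inv().apply(-i["R"].T@i["t"]-o["position"])).round(4),(i["R"]@R.as_matrix()).round(3),i["camera_matrix"])
print(tool(0,0).as_matrix().round(2),tool(0,.5).as_matrix().round(2))
E
```

```text
rim [ 0.4848 -0.2199  0.1   ]
flipdisc [ 0.4752 -0.2209  0.185 ]
lip [ 0.5019 -0.2151  0.2   ]
bar [0.4326 0.2119 0.046 ]
lid [0.4304 0.2127 0.022 ]
boardL [0.6561 0.3849 0.    ]
boardtopfrontL [0.6397 0.3301 0.07  ]
boardtopfrontR [ 0.6367 -0.3785  0.07  ]
shut [0.6044 0.1312 0.147 ]
dishR [ 0.5848 -0.0846  0.03  ]
dish [ 0.5847 -0.0269  0.03  ]
brush [ 0.4127 -0.0069  0.05  ]
pin2 [ 0.4395 -0.3694  0.01  ]
Stub [ 0.48603696 -0.21833529  0.1       ]
[[ 0.956  0.292 -0.001]
 [ 0.292 -0.956  0.001]
 [-0.    -0.001 -1.   ]]
[ 0.0799  0.0003 -0.1583] [[ 0.002  1.     0.   ]
 [-0.956  0.002 -0.295]
 [-0.295  0.     0.956]] [[324.12166993   0.         322.4185414 ]
 [  0.         324.12166993 198.1771656 ]
 [  0.           0.           1.        ]]
[[ 1.  0.  0.]
 [ 0. -1. -0.]
 [ 0.  0. -1.]] [[ 0.88 -0.    0.48]
 [-0.   -1.   -0.  ]
 [ 0.48  0.   -0.88]]
```

Run:
```python
from h import *
R=tool(.1,.6);tz=R.as_matrix()[:,2];g=np.array([.482,-.222,.154])
for d in(.14,.1):print(rel(g-d*tz,R))
```

```text
(array([ 31.85, -28.68,  -4.32]), array([-0.06 ,  0.598,  0.19 ]))
(array([ 34.07, -28.24,  -1.02]), array([-0.06 ,  0.598,  0.19 ]))
```

drive_tool(commands=[[[-0.06,0.6,0.19],[31.8,-28.7,-4.3],1],[[-0.06,0.6,0.19],[31.8,-28.7,-4.3],1],[[-0.06,0.6,0.19],[31.8,-28.7,-4.3],1],[[-0.06,0.6,0.19],[31.8,-28.7,-4.3],1],[[-0.06,0.6,0.19],[31.8,-28.7,-4.3],1],[[-0.06,0.6,0.19],[31.8,-28.7,-4.3],1],[[-0.06,0.6,0.19],[31.8,-28.7,-4.3],1],[[-0.06,0.6,0.19],[31.8,-28.7,-4.3],1],[[-0.06,0.6,0.19],[31.8,-28.7,-4.3],1],[[-0.06,0.6,0.19],[31.8,-28.7,-4.3],1],[[-0.06,0.6,0.19],[31.8,-28.7,-4.3],1],[[-0.06,0.6,0.19],[31.8,-28.7,-4.3],1],[[-0.06,0.6,0.19],[31.8,-28.7,-4.3],1],[[-0.06,0.6,0.19],[31.8,-28.7,-4.3],1]])

```text
clock: 1.27
position: [0.4025, -0.2313, 0.2696]
ee_rot: [-2.97, -0.148, -0.922]
force: [0.0, 0.1, 0.0]
width: 0.998
gripper_force: 0.0
```

Run:
```python
from h import *
import pickle
i=cams.camera_info("wrist");im=cams.get_image("wrist");o=readout.observe()
pickle.dump((i,o),open("w1.pkl","wb"));cv2.imwrite("pics/w1.png",im)
print(o["clock"],o["position"],Ro.from_rotvec(o["ee_rot"]).as_matrix().round(3),o["joints"])
for X in [(.482,-.222,.164),(.485,-.22,.1)]:print(proj(i,X))
```

```text
1.3167 [ 0.40236269 -0.23165557  0.26953075] [[ 0.82   0.098  0.564]
 [ 0.081 -0.995  0.055]
 [ 0.566  0.001 -0.824]] [ 1.17191348 -0.02894436 -0.40446483  2.23511886 -0.78616905  0.67139276
 -0.14111613]
[320.65471371 181.87880043]
[319.39027229 199.05011117]
```

View pics/w1.png

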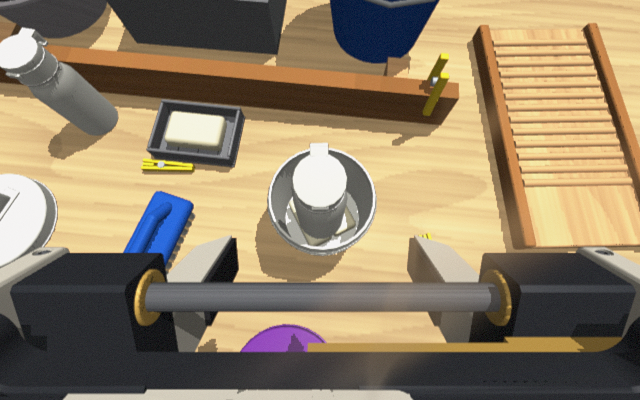

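The wrist view shows the bottle in the tub. The lip tip is near (319,145), the lid disc centre near (320,182) and the rim spans columns 269 to 375. I'll fit the bottle pose from the three views and zoom in for a check.

```bash
cat > fit.py <<'E'
from h import *
import pickle
from scipy.optimize import least_squares
def model(p,a,h): # lid point: a from hinge, h above lid underside, foot at z0
    x,y,yaw,th=p; u=-.024+a*np.cos(th)-h*np.sin(th); z=.027+.137+a*np.sin(th)+h*np.cos(th)
    return np.array([x+u*np.cos(yaw),y+u*np.sin(yaw),z])
E
python3 - <<'E'
from fit import *
i,o=pickle.load(open("w1.pkl","rb"));T=cams.camera_info("top");S=cams.camera_info("scene")
obs=[(i,.056,.010,(319,145)),(i,.024,.01,(320,182)),(T,.024,.01,(429.8,193.5)),(T,.056,.01,(428.5,179.3)),(S,.024,.01,(244.1,246.5))]
f=lambda p:np.concatenate([proj(c,model(p,a,h))-uv for c,a,h,uv in obs])
r=least_squares(f,[.482,-.222,.1,.45],loss='soft_l1');p=r.x;print(p,f(p).round(1))
im=cv2.imread("pics/w1.png");c=im[125:275,220:420];c=cv2.resize(c,None,fx=4,fy=4,interpolation=cv2.INTER_CUBIC)
def dr(pts,col):
    for q in pts:
        uv=(proj(i,q)-[220,125])*4;cv2.circle(c,tuple(int(v) for v in uv),2,col,-1)
A=np.linspace(0,6.28,40)
def disc(a): # lid disc point with lateral
    q=model(p,.024+.024*np.cos(a),.01);return q+.024*np.sin(a)*np.array([-np.sin(p[2]),np.cos(p[2]),0])
dr([disc(a) for a in A],(0,0,255));dr([model(p,.056,.01)],(255,0,0))
dr([(.4855+.06*np.cos(a),-.219+.06*np.sin(a),.1) for a in A],(0,160,0))
dr([(p[0]+.029*np.cos(a),p[1]+.029*np.sin(a),.119) for a in A],(255,0,255))
dr([(p[0]+.029*np.cos(a),p[1]+.029*np.sin(a),.027) for a in A],(255,120,0))
cv2.imwrite("pics/c1.png",c)
E
```

```text
[ 0.47963869 -0.2215317   0.12682125  0.27671931] [-0.   0.3 -0.1 -0.1 -0.1 -0.8  0.1 -0.5 -1.1 -0.5]
```

View pics/c1.png

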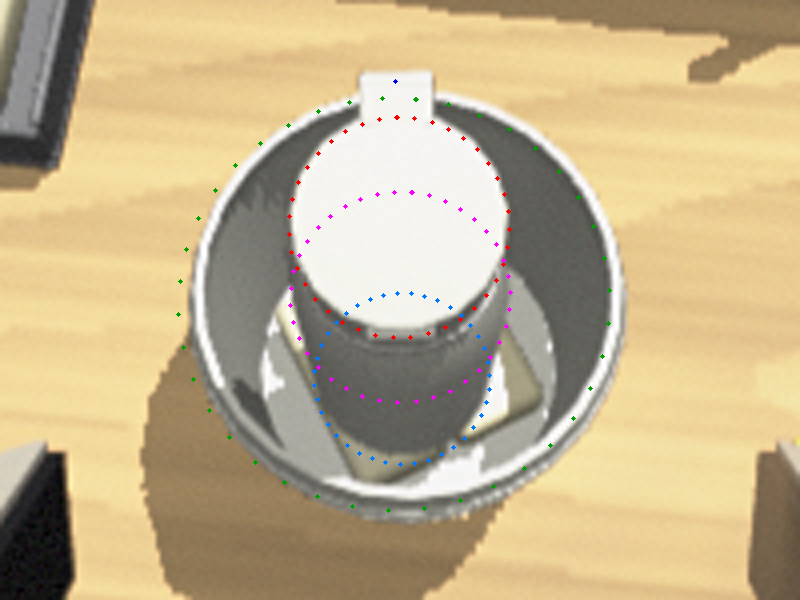

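The fit holds: the disc and body outlines agree to about 2 px (2 to 3 mm). The bottle axis is about (0.483, -0.2215) at yaw 0.12. Next I approach.

Run:
```python
from h import *
R=tool(.12,.6);tz=R.as_matrix()[:,2];g=np.array([.482,-.2215,.154])
for d in(.06,-.019):print(rel(g-d*tz,R))
```

```text
(array([ 0.09, -0.16,  8.07]), array([ 0.013, -0.002, -0.017]))
(array([ 0.07, -0.26, 15.97]), array([ 0.013, -0.002, -0.017]))
```

drive_tool(commands=[[[0.013,0,-0.017],[0.1,-0.2,4],1],[[0.013,0,-0.017],[0.1,-0.2,8],1],[[0.013,0,-0.017],[0.1,-0.2,10.5],1],[[0.013,0,-0.017],[0.1,-0.25,13],1],[[0.013,0,-0.017],[0.1,-0.25,15],1],[[0.013,0,-0.017],[0.1,-0.25,16],1],[[0.013,0,-0.017],[0.1,-0.25,16],1],[[0.013,0,-0.017],[0.1,-0.25,16],-1],[[0.013,0,-0.017],[0.1,-0.25,16],-1],[[0.013,0,-0.017],[0.1,-0.25,16],-1],[[0.013,0,-0.017],[0.1,-0.25,16],-1],[[0.013,0,-0.017],[0.1,-0.25,16],-1],[[0.013,0,-0.017],[0.1,-0.25,16],-1]], newtons=25)

```text
clock: 2.4
position: [0.4937, -0.2191, 0.1389]
ee_rot: [-2.962, -0.181, -0.92]
force: [0.1, -0.5, 0.3]
width: 0.616
gripper_force: 0.0
```

Run:
```python
from h import *
o=readout.observe();print(o["position"],Ro.from_rotvec(o["ee_rot"]).as_matrix().round(3),o["width"],o["gripper_force"],o["force"])
R=Ro.from_rotvec(o["ee_rot"])
up=o["position"]+[0,0,.18]
print(rel(up,R))
yaw=.12
cur=np.array([.483,-.2215]);
```

```text
[ 0.49365244 -0.21906503  0.13891504] [[ 0.818  0.121  0.563]
 [ 0.1   -0.993  0.068]
 [ 0.567  0.001 -0.824]] 0.6162489366632652 0.0 [ 0.13573645 -0.53508905  0.30161016]
(array([ 10.2 ,   0.02, -14.83]), array([0., 0., 0.]))
```

drive_tool(commands=[[[0,0,0],[0,0,0],-1],[[0,0,0],[0,0,0],-1],[[0,0,0],[0,0,0],-1],[[0,0,0],[0,0,0],-1],[[0,0,0],[0,0,0],-1]])

```text
clock: 2.82
position: [0.4939, -0.219, 0.1387]
ee_rot: [-2.961, -0.18, -0.92]
force: [-1.0, -0.2, 4.4]
width: 0.511
gripper_force: 25.0
```

drive_tool(commands=[[[0,0,0],[0.6,0,-0.8],-1],[[0,0,0],[1.7,0,-2.5],-1],[[0,0,0],[3.4,0,-5],-1],[[0,0,0],[5.1,0,-7.4],-1],[[0,0,0],[6.8,0,-9.9],-1],[[0,0,0],[7.4,0,-10.7],-1],[[0,0,0],[7.4,0,-10.7],-1]])

```text
clock: 3.4
position: [0.4948, -0.2187, 0.2708]
ee_rot: [-2.962, -0.184, -0.923]
force: [0.5, -0.1, -5.2]
width: 0.511
gripper_force: 25.0
```

Run:
```python
from h import *
o=readout.observe();print(o["position"],o["width"],o["gripper_force"],o["force"])
ims=[cams.get_image(n) for n in("scene","top","wrist")]
# tub rim now clear in top view; crops
P=proj(cams.camera_info("scene"),(.483,-.2215,.2)).astype(int);Q=proj(cams.camera_info("top"),(.485,-.222,.1)).astype(int);print(P,Q)
c=lambda i,p,w=100,h=75:cv2.resize(i[max(0,p[1]-h):p[1]+h,p[0]-w:p[0]+w],(400,300),interpolation=cv2.INTER_CUBIC)
cv2.imwrite("pics/lift.png",np.hstack([np.vstack([c(ims[0],P,66,50),c(ims[1],Q,66,50)]),np.vstack([c(ims[2],(320,200),130,98),np.zeros((300,400,3),np.uint8)])]))
R=Ro.from_rotvec(o["ee_rot"]);Rn=Ro.from_euler('z',-.12)*R
g=o["position"]-.019*R.as_matrix()[:,2];print(g)
off=np.array([.0,0,0])
for x,z in((.585,.177),(.585,.155)):
  print(rel(np.array([x,-.2,z])+.019*Rn.as_matrix()[:,2],Rn))
```

```text
[ 0.49475958 -0.21868057  0.27082613] 0.5107952168903166 25.000080317258835 [ 0.49567042 -0.08992724 -5.1842629 ]
[243 244] [421 193]
[ 0.48404376 -0.21995958  0.28646376]
(array([ 2.69, -0.48, 14.56]), array([-0.072,  0.005,  0.096]))
(array([ 1.44, -0.48, 16.37]), array([-0.072,  0.005,  0.096]))
```

View pics/lift.png

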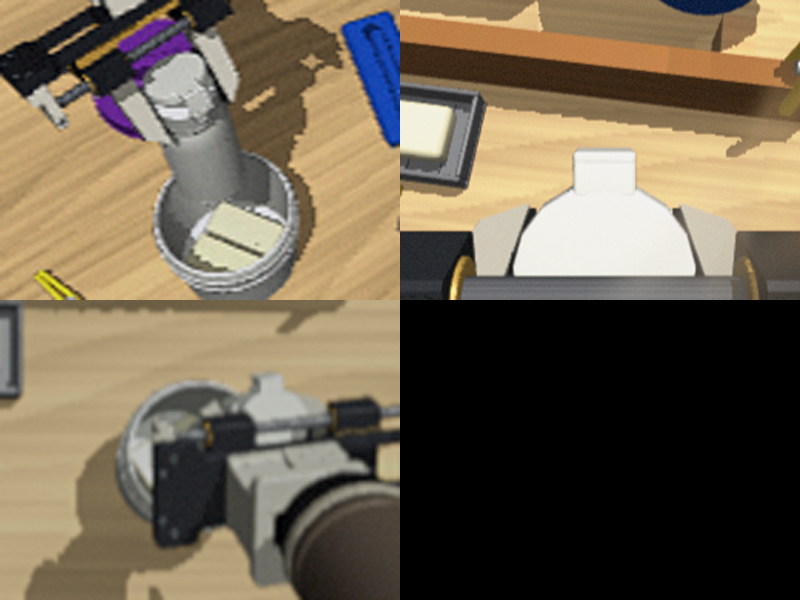

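The lift worked: the bottle is held upright with its flip-top open, and the tub stayed in place. Next I go over the rim, then down in front of the board.

drive_tool(commands=[[[-0.04,0,0.05],[3.6,-0.2,4],-1],[[-0.072,0,0.096],[6.2,-0.48,6.5],-1],[[-0.072,0,0.096],[7.2,-0.48,8],-1],[[-0.072,0,0.096],[7.2,-0.48,8],-1],[[-0.072,0,0.096],[5.2,-0.48,11],-1],[[-0.072,0,0.096],[3.2,-0.48,14],-1],[[-0.072,0,0.096],[1.3,-0.48,16.7],-1],[[-0.072,0,0.096],[0.3,-0.48,18],-1],[[-0.072,0,0.096],[0.3,-0.48,18],-1]])

```text
clock: 4.3
position: [0.5972, -0.1974, 0.139]
ee_rot: [-2.991, -0.009, -0.917]
force: [0.6, 0.6, -4.8]
width: 0.509
gripper_force: 25.0
```

Run:
```python
from h import *
o=readout.observe();R=Ro.from_rotvec(o["ee_rot"]);print(o["position"]-.019*R.as_matrix()[:,2],R.as_matrix().round(3),o["force"],o["width"])
print(rel(o["position"]+[0,0,-.01],R),rel(o["position"]+[.01,0,0],R),rel(o["position"]+[0,0,0],tool(0,.6)))
```

```text
[ 0.58660109 -0.19762394  0.15477858] [[ 0.828  0.009  0.56 ]
 [ 0.002 -1.     0.014]
 [ 0.56  -0.011 -0.828]] [ 0.61413465  0.56223123 -4.80653545] 0.5089772586645612
(array([-0.56,  0.01,  0.83]), array([0., 0., 0.])) (array([0.83, 0.01, 0.56]), array([0., 0., 0.])) (array([0., 0., 0.]), array([-0.014,  0.005,  0.002]))
```

drive_tool(commands=[[[0,0,0],[0,0,0],-1],[[0,0,0],[0,0,0],-1]])

```text
clock: 4.47
position: [0.598, -0.1974, 0.1407]
ee_rot: [-2.991, -0.009, -0.919]
force: [-0.0, 1.0, -4.1]
width: 0.512
gripper_force: 25.0
```

drive_tool(commands=[[[-0.014,0.005,0],[-0.56,0,0.83],-1],[[-0.014,0.005,0],[-1.1,0,1.66],-1],[[-0.014,0.005,0],[-1.45,0,2.15],-1],[[-0.014,0.005,0],[-1.5,0,2.25],-1],[[-0.014,0.005,0],[-1.5,0,2.25],-1]])

```text
clock: 4.88
position: [0.6019, -0.2007, 0.124]
ee_rot: [-3.0, -0.003, -0.915]
force: [0.1, -0.3, -5.4]
width: 0.511
gripper_force: 25.0
```

Run:
```python
from h import *
o=readout.observe();R=Ro.from_rotvec(o["ee_rot"]);print(o["joints"].round(3),o["dq"].round(3),o["position"],R.as_matrix().round(3),o["force"])
i=cams.camera_info("wrist");im=cams.get_image("wrist");sc=cams.get_image("scene")
P=proj(cams.camera_info("scene"),(.6,-.2,.07)).astype(int);print(P)
c=cv2.resize(sc[P[1]-60:P[1]+60,P[0]-80:P[0]+80],(400,300),interpolation=cv2.INTER_CUBIC)
cv2.imwrite("pics/pl.png",np.hstack([c,cv2.resize(im[:300],(400,300))]))
```

```text
[ 0.528  0.393 -0.219  2.168 -1.313  0.118  0.059] [ 0.001 -0.011  0.001 -0.    -0.024  0.001  0.028] [ 0.60192819 -0.20067158  0.12397331] [[ 0.83   0.003  0.558]
 [ 0.    -1.     0.005]
 [ 0.558 -0.004 -0.83 ]] [ 0.12411312 -0.34828608 -5.35433655]
[280 297]
```

View pics/pl.png

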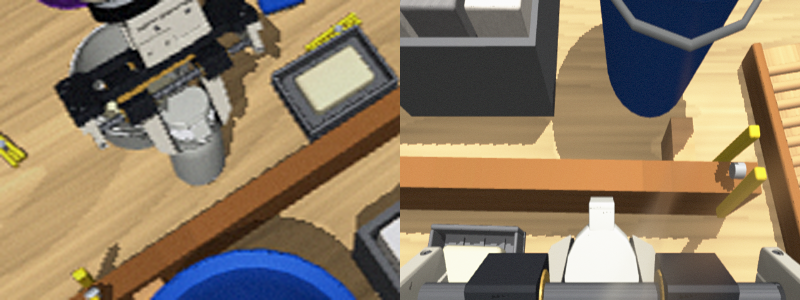

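The bottle is close to the board at y≈-0.20, about 12 mm up, lid open. Wrist joint 6 is at its limit at this steep tilt. I'll reduce the tilt a little while shifting forward, so the arm can finish lowering it.

drive_tool(commands=[[[0,-0.05,0],[0.4,0,0.3],-1],[[0,-0.1,0],[0.7,0,0.6],-1],[[0,-0.15,0],[0.87,0,0.8],-1],[[0,-0.2,0],[0.87,0,0.8],-1],[[0,-0.2,0],[0.87,0,0.8],-1],[[0,-0.2,0],[0.87,0,0.8],-1]])

```text
clock: 5.48
position: [0.6157, -0.1991, 0.1233]
ee_rot: [-3.079, -0.012, -0.612]
force: [0.9, -0.1, -5.2]
width: 0.511
gripper_force: 25.0
```

```bash
cat > st.py <<'E'
from h import *
o=readout.observe();R=Ro.from_rotvec(o["ee_rot"]);M=R.as_matrix()
print(o["clock"],"j",o["joints"].round(3),"tcp",o["position"].round(4),"g",(o["position"]-.019*M[:,2]).round(4),"tilt",round(float(np.arctan2(M[0,2],-M[2,2])),3),"yaw",round(float(np.arctan2(M[0,1],-M[1,1])),3),"f",o["force"].round(1),o["width"].round(3),o["gripper_force"].round(1))
print("cm/cm x",rel(o["position"]+[.01,0,0],R)[0],"y",rel(o["position"]+[0,.01,0],R)[0],"z",rel(o["position"]+[0,0,.01],R)[0])
E
python3 st.py
```

```text
Traceback (most recent call last):
  File "st.py", line 3, in <module>
    print(o["clock"],"j",o["joints"].round(3),"tcp",o["position"].round(4),"g",(o["position"]-.019*M[:,2]).round(4),"tilt",round(float(np.arctan2(M[0,2],-M[2,2])),3),"yaw",round(float(np.arctan2(M[0,1],-M[1,1])),3),"f",o["force"].round(1),o["width"].round(3),o["gripper_force"].round(1))
                                                                                                                                                                                                                                               ^^^^^^^^^^^^^^^^
AttributeError: 'float' object has no attribute 'round'
```

```bash
sed -i 's/o\["width"\].round(3),o\["gripper_force"\].round(1)/o["width"],o["gripper_force"]/' st.py; python3 st.py
```

```text
5.4833 j [-0.036  0.437  0.445  2.017 -0.768  0.46  -0.574] tcp [ 0.6157 -0.1991  0.1233] g [ 0.6084 -0.1992  0.1409] tilt 0.392 yaw 0.008 f [ 0.9 -0.1 -5.2] 0.5107348809681626 25.008464232087135
cm/cm x [0.92 0.01 0.38] y [ 0.01 -1.    0.  ] z [ 0.38 -0.   -0.92]
```

drive_tool(commands=[[[0,0.06,0],[0,0,0.3],-1],[[0,0.12,0],[-0.1,0,0.6],-1],[[0,0.12,0],[-0.19,0,1.0],-1],[[0,0.12,0],[-0.19,0,1.0],-1],[[0,0.12,0],[-0.19,0,1.0],-1]])

```text
clock: 5.9
position: [0.6147, -0.2015, 0.1127]
ee_rot: [-3.035, -0.003, -0.796]
force: [-0.9, 1.1, 0.7]
width: 0.513
gripper_force: 25.0
```

```bash
python3 st.py
```

```text
5.9 j [ 0.217  0.416  0.143  2.11  -1.057  0.257 -0.249] tcp [ 0.6147 -0.2015  0.1127] g [ 0.6053 -0.2016  0.1293] tilt 0.513 yaw 0.003 f [-0.9  1.1  0.7] 0.5129608360407966 24.986683130264282
cm/cm x [0.87 0.   0.49] y [ 0. -1.  0.] z [ 0.49 -0.   -0.87]
```

drive_tool(commands=[[[0,0,0],[0,0,0],-1],[[0,0.02,0],[-0.05,0,0.1],-1],[[0,0.04,0],[-0.05,0,0.1],-1],[[0,0.04,0],[-0.05,0,0.1],-1]], newtons=4)

```text
clock: 6.23
position: [0.6156, -0.2012, 0.1117]
ee_rot: [-3.019, -0.006, -0.858]
force: [-0.2, -0.0, 3.3]
width: 0.519
gripper_force: 4.0
```

drive_tool(commands=[[[0,0,0],[0,0,0],0.2],[[0,0,0],[0,0,0],0.5],[[0,0,0],[0,0,0],1],[[0,0,0],[0,0,0],1],[[0,0,0],[0,0,0],1],[[0,0,0],[0,0,0],1],[[0,0,0],[0,0,0],1],[[0,0,0],[0,0,0],1]])

```text
clock: 6.9
position: [0.6157, -0.2004, 0.111]
ee_rot: [-3.019, -0.008, -0.855]
force: [-0.4, -0.2, 0.5]
width: 0.995
gripper_force: 0.0
```

```bash
python3 st.py
```

```text
6.9 j [ 0.349  0.418 -0.019  2.131 -1.198  0.182 -0.086] tcp [ 0.6157 -0.2004  0.111 ] g [ 0.6057 -0.2005  0.1272] tilt 0.552 yaw 0.006 f [-0.4 -0.2  0.5] 0.9954266356297171 0.0
cm/cm x [0.85 0.01 0.52] y [ 0. -1.  0.] z [ 0.52 -0.   -0.85]
```

drive_tool(commands=[[[0,0,0],[0,0,-2],1],[[0,0,0],[0,0,-5],1],[[0,0,0],[0,0,-8],1],[[0,0,0],[0,0,-11],1],[[0,-0.1,0],[0,0,-14],1],[[0,-0.2,0],[0,0,-16],1],[[0,-0.2,0],[0,0,-16],1],[[0,-0.2,0],[0,0,-16],1]])

```text
clock: 7.57
position: [0.5338, -0.2021, 0.251]
ee_rot: [3.092, 0.01, 0.553]
force: [0.9, 0.5, 0.6]
width: 0.997
gripper_force: 0.0
```

```bash
python3 st.py
python3 - <<'E'
from fit import *
i=cams.camera_info("wrist");im=cams.get_image("wrist");S=cams.camera_info("scene");T=cams.camera_info("top");sc=cams.get_image("scene");tp=cams.get_image("top")
pickle.dump(i,open("w2.pkl","wb"))
cv2.imwrite("pics/w2r.png",im);cv2.imwrite("pics/t2r.png",tp);cv2.imwrite("pics/s2r.png",sc)
P=proj(S,(.607,-.2,.08)).astype(int);Q=proj(T,(.56,-.21,.1)).astype(int);W=proj(i,(.607,-.2,.08)).astype(int);print(P,Q,W)
c=lambda a,p,w,h:cv2.resize(cv2.copyMakeBorder(a,100,100,100,100,0)[p[1]+100-h:p[1]+100+h,p[0]+100-w:p[0]+100+w],(400,300),interpolation=cv2.INTER_CUBIC)
cv2.imwrite("pics/p2.png",np.vstack([np.hstack([c(sc,P,40,30),c(tp,Q,66,50)]),np.hstack([c(im,W,100,75),c(im,(320,200),320,200)])]))
E
```

```text
7.5667 j [-0.126  0.15   0.544  2.002 -0.332  0.708 -0.944] tcp [ 0.5338 -0.2021  0.251 ] g [ 0.5272 -0.2022  0.2688] tilt 0.354 yaw 0.006 f [0.9 0.5 0.6] 0.9974346681194128 0.0
cm/cm x [0.94 0.01 0.35] y [ 0.01 -1.    0.  ] z [ 0.35  0.   -0.94]
[281 298] [415 163] [320 166]
```

View pics/p2.png

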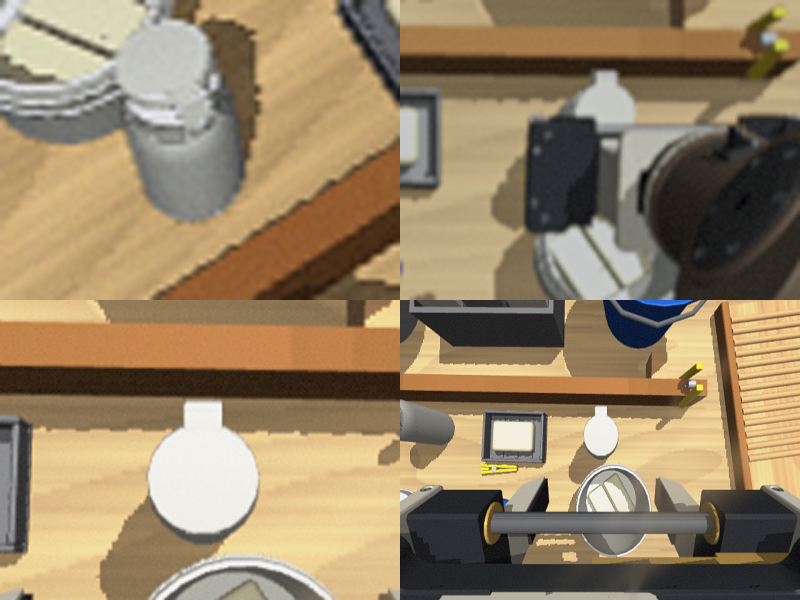

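Run:
```python
from fit import *
S=cams.camera_info("scene");T=cams.camera_info("top");i=pickle.load(open("w2.pkl","rb"))
print([(-c["R"].T@c["t"]).round(3) for c in(S,T,i)])
A=np.linspace(0,6.28,200)
for x in(.59,.595,.6,.605):
    f=np.array([proj(S,(x+.029*np.cos(a),-.2+.029*np.sin(a),0)) for a in A]);k=f[:,1].argmax();print(x,f[k].round(1),f[:,0].min().round(1),f[:,0].max().round(1))
# board edges, wrist: rows where brown starts/ends per column
im=cv2.imread("pics/w2r.png");tp=cv2.imread("pics/t2r.png")
for n,a,c,cols in(("w",im,i,(240,320,400)),("t",tp,T,(300,330,370))):
    for u in cols:
        col=a[:,u].astype(int); g=col.sum(1); r=range(40,220) if n=="w" else range(105,150)
        print(n,u,[(v,g[v+1]-g[v-1]) for v in r if abs(g[v+1]-g[v-1])>90])
```

```text
[array([ 0.923, -0.303,  1.001]), array([0.321, 0.042, 1.224]), array([ 0.554, -0.202,  0.427])]
0.59 [279.5 313.5] 269.7 290.9
0.595 [280.5 315. ] 270.6 291.8
0.6 [281.4 316.5] 271.5 292.8
0.605 [282.4 318.1] 272.4 293.7
w 240 [(62, np.int64(140)), (63, np.int64(143)), (84, np.int64(110)), (85, np.int64(232)), (86, np.int64(125)), (101, np.int64(-144)), (102, np.int64(-133)), (123, np.int64(-215)), (124, np.int64(-264)), (137, np.int64(152)), (138, np.int64(242)), (139, np.int64(108)), (153, np.int64(109)), (154, np.int64(219)), (155, np.int64(131))]
w 320 [(124, np.int64(-175)), (125, np.int64(-252)), (126, np.int64(-147)), (138, np.int64(125)), (139, np.int64(247)), (140, np.int64(299)), (141, np.int64(291)), (142, np.int64(228)), (206, np.int64(-206)), (207, np.int64(-400)), (208, np.int64(-256)), (213, np.int64(111))]
w 400 [(60, np.int64(141)), (61, np.int64(245)), (62, np.int64(108)), (73, np.int64(-124)), (103, np.int64(124)), (104, np.int64(171)), (105, np.int64(92)), (125, np.int64(-114)), (126, np.int64(-254)), (127, np.int64(-168)), (140, np.int64(173)), (141, np.int64(179)), (157, np.int64(218)), (158, np.int64(157))]
t 300 [(111, np.int64(150)), (112, np.int64(166)), (120, np.int64(-121)), (121, np.int64(-92)), (129, np.int64(-132)), (130, np.int64(-203)), (131, np.int64(-122)), (136, np.int64(111)), (137, np.int64(153)), (144, np.int64(137)), (145, np.int64(163))]
t 330 [(112, np.int64(143)), (113, np.int64(162)), (120, np.int64(-92)), (121, np.int64(-114)), (130, np.int64(-180)), (131, np.int64(-183)), (137, np.int64(147)), (138, np.int64(121)), (143, np.int64(-186)), (144, np.int64(-153)), (146, np.int64(116)), (147, np.int64(227)), (148, np.int64(288)), (149, np.int64(173))]
t 370 [(121, np.int64(-91)), (130, np.int64(-135)), (131, np.int64(-204)), (132, np.int64(-144)), (137, np.int64(171)), (138, np.int64(165)), (145, np.int64(109)), (146, np.int64(130))]
```

Run:
```python
from fit import *
T=cams.camera_info("top");i=pickle.load(open("w2.pkl","rb"))
for c,uv,z in[(i,(240,123.6),.07),(i,(400,126.2),.07),(i,(240,138),0),(i,(400,140.5),0),(T,(300,130),.07),(T,(370,131),.07),(T,(300,136.6),0),(T,(370,137.5),0)]: print(w(c,uv,z).round(4))
for uv,z in [((320.5,138.5),.16),((320,207),.147),((321,184),.155)]: print(w(i,uv,z).round(4))
```

```text
[ 0.6564 -0.1096  0.07  ]
[ 0.6548 -0.2884  0.07  ]
[ 0.6569 -0.0919  0.    ]
[ 0.6553 -0.3052  0.    ]
[0.6536 0.0769 0.07  ]
[ 0.6516 -0.1018  0.07  ]
[0.6554 0.0789 0.    ]
[ 0.6535 -0.1102  0.    ]
[ 0.6185 -0.2003  0.16  ]
[ 0.5617 -0.2003  0.147 ]
[ 0.5809 -0.201   0.155 ]
```

The bottle stands upright with its flip-top open. The refined edges put the board face at x≈0.654 and the bottle axis at about 0.590, so it needs about 32 mm more. I'll regrip at the lower tilt and carry it forward.

Run:
```python
from h import *
R=tool(0,.38);tz=R.as_matrix()[:,2];g=np.array([.589,-.2008,.128])
for d in(.06,-.019):print(rel(g-d*tz,R))
```

```text
(array([1.12, 0.08, 7.11]), array([-0.005,  0.027,  0.005]))
(array([ 1.34,  0.12, 15.  ]), array([-0.005,  0.027,  0.005]))
```

drive_tool(commands=[[[0,0.027,0],[1.1,0.1,4],1],[[0,0.027,0],[1.1,0.1,7],1],[[0,0.027,0],[1.2,0.1,10],1],[[0,0.027,0],[1.3,0.1,13],1],[[0,0.027,0],[1.34,0.1,15],1],[[0,0.027,0],[1.34,0.1,15],1],[[0,0.027,0],[1.34,0.1,15],-1],[[0,0.027,0],[1.34,0.1,15],-1],[[0,0.027,0],[1.34,0.1,15],-1],[[0,0.027,0],[1.34,0.1,15],-1],[[0,0.027,0],[1.34,0.1,15],-1],[[0,0.027,0],[1.34,0.1,15],-1],[[0,0.027,0],[1.34,0.1,15],-1],[[0,0.027,0],[1.34,0.1,15],-1],[[0,0.027,0],[1.34,0.1,15],-1],[[0,0.027,0],[1.34,0.1,15],-1],[[0,0.027,0],[1.34,0.1,15],-1]], newtons=20)

```text
clock: 9.13
position: [0.5964, -0.2015, 0.1114]
ee_rot: [-3.082, -0.009, -0.592]
force: [-0.2, 1.6, 4.2]
width: 0.516
gripper_force: 20.0
```

```bash
python3 st.py
```

```text
9.1333 j [ 0.053  0.424  0.339  2.05  -0.706  0.415 -0.613] tcp [ 0.5964 -0.2015  0.1114] g [ 0.5893 -0.2015  0.1291] tilt 0.38 yaw 0.006 f [-0.2  1.6  4.2] 0.5156604987583054 20.00018561258912
cm/cm x [0.93 0.01 0.37] y [ 0. -1.  0.] z [ 0.37 -0.   -0.93]
```

drive_tool(commands=[[[0,0,0],[0.22,0,-0.56],-1],[[0,0,0],[0.22,0,-0.56],-1],[[0,0,0],[1.15,0,-0.19],-1],[[0,0,0],[2.1,0,0.18],-1],[[0,0,0],[2.8,0,0.47],-1],[[0,0,0],[3.0,0,0.55],-1],[[0,0,0],[3.0,0,0.55],-1]])

```text
clock: 9.72
position: [0.6277, -0.2016, 0.1176]
ee_rot: [-3.082, -0.01, -0.594]
force: [-0.7, 0.3, 5.9]
width: 0.514
gripper_force: 20.0
```

```bash
python3 st.py
```

```text
9.7167 j [ 0.018  0.456  0.369  1.979 -0.683  0.455 -0.663] tcp [ 0.6277 -0.2016  0.1176] g [ 0.6207 -0.2017  0.1353] tilt 0.381 yaw 0.006 f [-0.7  0.3  5.9] 0.5138032475537657 20.000355625525117
cm/cm x [0.93 0.01 0.37] y [ 0.01 -1.    0.  ] z [ 0.37 -0.   -0.93]
```

drive_tool(commands=[[[0,0,0],[0.15,0,-0.37],-1],[[0,0,0],[0.15,0,-0.37],-1],[[0,0,0],[0.15,0,-0.37],-1]])

```text
clock: 9.97
position: [0.6249, -0.2012, 0.1204]
ee_rot: [-3.082, -0.008, -0.589]
force: [-0.0, 0.0, -4.8]
width: 0.513
gripper_force: 20.0
```

drive_tool(commands=[[[0,0,0],[0,0,0],-1],[[0,0,0],[0,0,0],-1],[[0,0,0],[0,0,0],-1]])

```text
clock: 10.22
position: [0.6255, -0.2014, 0.1207]
ee_rot: [-3.082, -0.008, -0.59]
force: [0.3, -0.6, -5.6]
width: 0.516
gripper_force: 20.0
```

```bash
python3 st.py
python3 - <<'E'
from fit import *
i=cams.camera_info("wrist");im=cams.get_image("wrist");sc=cams.get_image("scene");cv2.imwrite("pics/w3r.png",im);cv2.imwrite("pics/s3r.png",sc);pickle.dump(i,open("w3.pkl","wb"))
S=cams.camera_info("scene");P=proj(S,(.62,-.2,.06)).astype(int);W=proj(i,(.62,-.2,.1)).astype(int);print(P,W)
c=lambda a,p,w,h:cv2.resize(cv2.copyMakeBorder(a,100,100,100,100,0)[p[1]+100-h:p[1]+100+h,p[0]+100-w:p[0]+100+w],(400,400),interpolation=cv2.INTER_CUBIC)
cv2.imwrite("pics/p3.png",np.hstack([c(sc,P,40,40),c(im,W,100,100)]))
E
```

```text
10.2167 j [ 0.013  0.45   0.377  1.98  -0.675  0.464 -0.671] tcp [ 0.6255 -0.2014  0.1207] g [ 0.6185 -0.2014  0.1384] tilt 0.378 yaw 0.006 f [ 0.3 -0.6 -5.6] 0.5159262810992608 19.999772736409795
cm/cm x [0.93 0.01 0.37] y [ 0. -1.  0.] z [ 0.37 -0.   -0.93]
[284 304] [319 259]
```

View pics/p3.png

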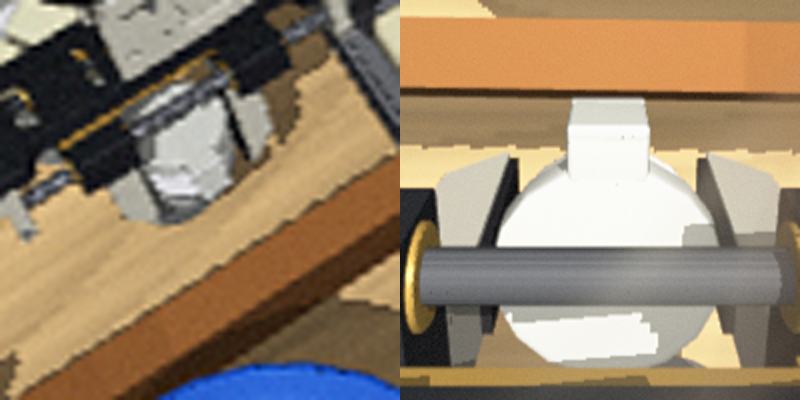

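The scene view shows the foot lagging near x≈0.575 while the collar is at 0.62. The foot dragged, so the bottle leans forward about 0.3 rad in the pads. To right it, I'll let the front foot edge touch, lower the grip force and draw the collar back.

drive_tool(commands=[[[0,0,0],[-0.1,0,0.3],-1],[[0,0,0],[-0.22,0,0.6],-1],[[0,0,0],[-0.3,0,0.74],-1],[[0,0,0],[-0.3,0,0.74],-1]], newtons=10)

```text
clock: 10.65
position: [0.6265, -0.2019, 0.1135]
ee_rot: [-3.082, -0.008, -0.593]
force: [-0.3, -0.2, 4.0]
width: 0.513
gripper_force: 10.0
```

drive_tool(commands=[[[0,0,0],[-0.7,0,-0.27],-1],[[0,0,0],[-1.5,0,-0.55],-1],[[0,0,0],[-2.2,0,-0.82],-1],[[0,0,0],[-2.9,0,-1.1],-1],[[0,0,0],[-3.35,0,-1.2],-1],[[0,0,0],[-3.35,0,-1.2],-1]], newtons=8)

```text
clock: 11.15
position: [0.5884, -0.2014, 0.1112]
ee_rot: [-3.082, -0.007, -0.589]
force: [0.6, 0.1, -3.5]
width: 0.52
gripper_force: 8.0
```

```bash
python3 st.py
python3 - <<'E'
from fit import *
sc=cams.get_image("scene");cv2.imwrite("pics/s4r.png",sc)
# lowest bottle pixel near foot: grey (low saturation) mask vs wood
for n in("s2r","s3r","s4r"):
    im=cv2.imread(f"pics/{n}.png").astype(int);sub=im[285:335,262:302];m=(sub.max(2)-sub.min(2)<25)
    print(n,[ (262+k,285+np.where(m[:,k])[0].max()) for k in range(0,40,4) if m[:,k].any()])
E
```

```text
11.15 j [ 0.058  0.415  0.337  2.065 -0.706  0.411 -0.607] tcp [ 0.5884 -0.2014  0.1112] g [ 0.5814 -0.2015  0.1289] tilt 0.377 yaw 0.005 f [ 0.6  0.1 -3.5] 0.5202832257397816 7.999818921089172
cm/cm x [0.93 0.01 0.37] y [ 0. -1.  0.] z [ 0.37 -0.   -0.93]
s2r [(262, np.int64(294)), (266, np.int64(294)), (270, np.int64(306)), (274, np.int64(310)), (278, np.int64(311)), (282, np.int64(310)), (286, np.int64(308))]
s3r [(262, np.int64(301)), (266, np.int64(301)), (270, np.int64(307)), (274, np.int64(307)), (278, np.int64(308)), (282, np.int64(306)), (286, np.int64(303)), (290, np.int64(300)), (294, np.int64(295)), (298, np.int64(289))]
s4r [(262, np.int64(296)), (266, np.int64(297)), (270, np.int64(306)), (274, np.int64(308)), (278, np.int64(308)), (282, np.int64(307)), (286, np.int64(303))]
```

drive_tool(commands=[[[0,0,0],[0,0,0],-1],[[0,0,0],[0,0,0],-1],[[0,0,0],[0.4,0,-0.9],-1],[[0,0,0],[0.75,0,-1.86],-1],[[0,0,0],[0.93,0,-2.3],-1],[[0,0,0],[0.93,0,-2.3],-1],[[0,0,0],[0.93,0,-2.3],-1]], newtons=35)

```text
clock: 11.78
position: [0.5909, -0.2016, 0.1374]
ee_rot: [-3.082, -0.009, -0.593]
force: [0.7, 0.5, -5.6]
width: 0.51
gripper_force: 35.0
```

```bash
python3 st.py
python3 - <<'E'
from fit import *
sc=cams.get_image("scene");S=cams.camera_info("scene")
im=sc.astype(int);sub=im[280:335,262:302];m=(sub.max(2)-sub.min(2)<25)
print([ (262+k,280+np.where(m[:,k])[0].max()) for k in range(0,40,4) if m[:,k].any()])
A=np.linspace(0,6.28,200)
for x,z in((.575,.025),(.58,.025),(.58,.02),(.58,0.)):
    f=np.array([proj(S,(x+.029*np.cos(a),-.2+.029*np.sin(a),z)) for a in A]);k=f[:,1].argmax();print(x,z,f[k].round(1))
E
```

```text
11.7833 j [ 0.01   0.38   0.395  2.042 -0.65   0.467 -0.667] tcp [ 0.5909 -0.2016  0.1374] g [ 0.5839 -0.2017  0.1551] tilt 0.38 yaw 0.006 f [ 0.7  0.5 -5.6] 0.5096849431025583 34.99953165650368
cm/cm x [0.93 0.01 0.37] y [ 0.01 -1.    0.  ] z [ 0.37 -0.   -0.93]
[(262, np.int64(294)), (266, np.int64(297)), (270, np.int64(304)), (274, np.int64(306)), (278, np.int64(306)), (282, np.int64(304)), (286, np.int64(301))]
0.575 0.025 [275.9 305.9]
0.58 0.025 [276.8 307.5]
0.58 0.02 [277.  308.1]
0.58 0.0 [277.7 310.4]
```

drive_tool(commands=[[[0,0,0],[0.9,0,0.37],-1],[[0,0,0],[1.9,0,0.74],-1],[[0,0,0],[2.8,0,1.1],-1],[[0,0,0],[3.35,0,1.33],-1],[[0,0,0],[3.35,0,1.33],-1],[[0,0,0],[3.0,0,2.26],-1],[[0,0,0],[2.65,0,3.1],-1],[[0,0,0],[2.65,0,3.1],-1]])

```text
clock: 12.5
position: [0.6245, -0.2009, 0.1147]
ee_rot: [-3.082, -0.008, -0.585]
force: [-1.3, 0.3, -5.7]
width: 0.512
gripper_force: 35.0
```

```bash
python3 st.py
python3 - <<'E'
from fit import *
sc=cams.get_image("scene");S=cams.camera_info("scene")
im=sc.astype(int);sub=im[280:335,262:306];m=(sub.max(2)-sub.min(2)<25)
print([ (262+k,280+np.where(m[:,k])[0].max()) for k in range(0,44,4) if m[:,k].any()])
A=np.linspace(0,6.28,200)
for x,z in((.61,.006),(.615,.006),(.62,.006)):
    f=np.array([proj(S,(x+.029*np.cos(a),-.2+.029*np.sin(a),z)) for a in A]);k=f[:,1].argmax();print(x,z,f[k].round(1))
E
```

```text
12.5 j [ 0.021  0.458  0.367  1.984 -0.682  0.455 -0.664] tcp [ 0.6245 -0.2009  0.1147] g [ 0.6175 -0.201   0.1324] tilt 0.375 yaw 0.006 f [-1.3  0.3 -5.7] 0.5115425080282521 34.99952673912048
cm/cm x [0.93 0.01 0.37] y [ 0.   -1.    0.01] z [ 0.37 -0.   -0.93]
[(262, np.int64(302)), (266, np.int64(302)), (270, np.int64(307)), (274, np.int64(312)), (278, np.int64(317)), (282, np.int64(318)), (286, np.int64(317)), (290, np.int64(315)), (294, np.int64(308)), (298, np.int64(289))]
0.61 0.006 [283.2 319. ]
0.615 0.006 [284.1 320.6]
0.62 0.006 [285.1 322.2]
```

drive_tool(commands=[[[0,0,0],[0.37,0,0.15],-1],[[0,0,0],[0.56,0,0.22],-1],[[0,0,0],[0.56,0,0.22],-1],[[0,0,0],[0.45,0,0.5],-1],[[0,0,0],[0.4,0,0.65],-1],[[0,0,0],[0.4,0,0.65],-1]])

```text
clock: 13.05
position: [0.6323, -0.2012, 0.1127]
ee_rot: [-3.082, -0.008, -0.59]
force: [0.6, 0.7, -5.1]
width: 0.514
gripper_force: 35.0
```

```bash
python3 st.py
```

```text
13.05 j [ 0.022  0.469  0.363  1.971 -0.687  0.453 -0.663] tcp [ 0.6323 -0.2012  0.1127] g [ 0.6253 -0.2013  0.1303] tilt 0.378 yaw 0.006 f [ 0.6  0.7 -5.1] 0.514031795049102 34.999560713768005
cm/cm x [0.93 0.01 0.37] y [ 0. -1.  0.] z [ 0.37 -0.   -0.93]
```

drive_tool(commands=[[[0,0,0],[-0.07,0,0.2],-1],[[0,0,0],[-0.12,0,0.35],-1],[[0,0,0],[-0.12,0,0.35],-1]])

```text
clock: 13.3
position: [0.6344, -0.2017, 0.1112]
ee_rot: [-3.081, -0.008, -0.597]
force: [-2.0, 1.4, 6.8]
width: 0.506
gripper_force: 35.0
```

drive_tool(commands=[[[0,0,0],[0,0,0],-1],[[0,0,0],[0,0,0],-1],[[0,0,0],[0,0,0],0.2],[[0,0,0],[0,0,0],0.5],[[0,0,0],[0,0,0],1],[[0,0,0],[0,0,0],1],[[0,0,0],[0,0,0],1],[[0,0,0],[0,0,0],1],[[0,0,0],[0,0,0],1],[[0,0,0],[0,0,-3],1],[[0,0,0],[0,0,-7],1],[[0,0,0],[0,0,-11],1],[[0,0,0],[0,0,-15],1],[[0,0,0],[0,0,-16],1],[[0,0,0],[0,0,-16],1]], newtons=5)

```text
clock: 14.55
position: [0.5744, -0.2031, 0.262]
ee_rot: [-3.081, -0.007, -0.601]
force: [0.8, 0.2, 0.3]
width: 1.003
gripper_force: 0.0
```

```bash
python3 st.py
python3 - <<'E'
from fit import *
i=cams.camera_info("wrist");im=cams.get_image("wrist");sc=cams.get_image("scene");tp=cams.get_image("top");S=cams.camera_info("scene");T=cams.camera_info("top")
for n,a in(("w5",im),("s5",sc),("t5",tp)):cv2.imwrite(f"pics/{n}.png",a)
pickle.dump(i,open("w5.pkl","wb"))
sub=sc.astype(int)[280:335,262:306];m=(sub.max(2)-sub.min(2)<25)
print([ (262+k,280+np.where(m[:,k])[0].max()) for k in range(0,44,4) if m[:,k].any()])
P=proj(S,(.62,-.2,.08)).astype(int);W=proj(i,(.60,-.2,.1)).astype(int);print(P,W)
c=lambda a,p,w,h:cv2.resize(cv2.copyMakeBorder(a,100,100,100,100,0)[p[1]+100-h:p[1]+100+h,p[0]+100-w:p[0]+100+w],(400,400),interpolation=cv2.INTER_CUBIC)
L=proj(T,(.485,-.222,.1)).astype(int)
cv2.imwrite("pics/p5.png",np.hstack([c(sc,P,40,40),c(im,W,100,100)]))
E
```

```text
14.55 j [-0.159  0.198  0.584  1.936 -0.397  0.718 -0.912] tcp [ 0.5744 -0.2031  0.262 ] g [ 0.5673 -0.2032  0.2796] tilt 0.385 yaw 0.005 f [0.8 0.2 0.3] 1.0030167981449345 0.0
cm/cm x [0.93 0.   0.38] y [ 0. -1.  0.] z [ 0.38 -0.   -0.93]
[(262, np.int64(294)), (266, np.int64(291)), (270, np.int64(288)), (274, np.int64(310)), (278, np.int64(319)), (282, np.int64(320)), (286, np.int64(317)), (290, np.int64(315)), (294, np.int64(312))]
[283 302] [319 215]
```

View pics/p5.png

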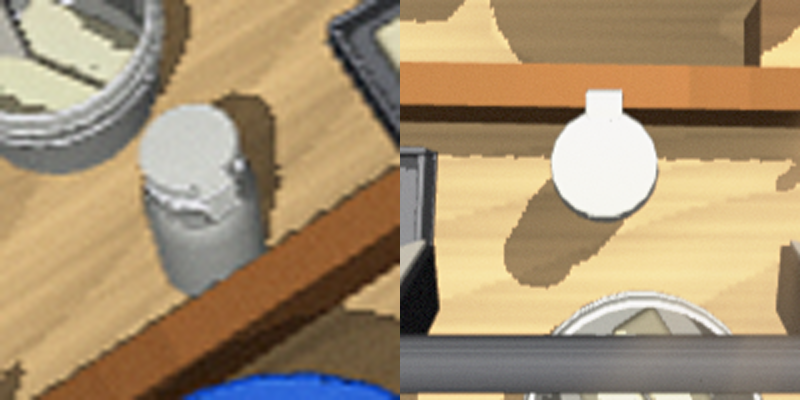

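The bottle stands upright at the board with its flip-top open. In the crop the lip is at (604,95), over the board edge. From here on I use numbers only: I'll measure the lid ends and the board edge in this frame.

Run:
```python
from fit import *
i=pickle.load(open("w5.pkl","rb"));im=cv2.imread("pics/w5.png").astype(int)
m=((im.min(2)>215)).astype(np.uint8)[:250,240:400];n,l,s,ce=cv2.connectedComponentsWithStats(m)
k=1+s[1:,4].argmax();x0,y0,W,H,A=s[k];print("lid bbox u",x0+240,x0+240+W,"v",y0,y0+H)
rows=[( v,int((l[v]==k).sum()), float(np.where(l[v]==k)[0].mean()+240)) for v in range(y0,y0+H,6)];print(rows)
g=im.sum(2)
for u in(270,360):
    d=[(v,int(g[v+1,u]-g[v-1,u])) for v in range(120,190) if abs(g[v+1,u]-g[v-1,u])>110];print(u,d)
def mod(p,a,h,s=0):
    x,y,yaw,th=p;q=model(p,a,h)-[0,0,.027];return q+s*np.array([-np.sin(yaw),np.cos(yaw),0])
vt,vb,ul,ur=y0,y0+H,x0+240,x0+240+W
def f(p):
    A=np.linspace(0,6.28,120);D=np.array([proj(i,mod(p,.024+.024*np.cos(a),.01,.024*np.sin(a))) for a in A]);
    tip=proj(i,mod(p,.056,.010));return [tip[1]-vt,D[:,1].max()-vb,D[:,0].min()-ul,D[:,0].max()-ur,(p[3]-.4)*3, p[2]*10]
r=least_squares(f,[.62,-.2,0,.4]);print(r.x.round(4),np.round(f(r.x),1))
```

```text
lid bbox u 295 347 v 161 223
[(161, 17, 321.0), (167, 18, 320.5), (173, 23, 321.0), (179, 38, 320.5), (185, 47, 321.0), (191, 51, 321.0), (197, 52, 320.5), (203, 50, 320.5), (209, 46, 320.5), (215, 36, 320.5), (221, 16, 320.5)]
270 [(131, 129), (132, 201), (133, 129), (146, -143), (167, -251), (168, -262), (175, 125), (176, 212), (177, 159)]
360 [(168, -193), (169, -271), (170, -132), (177, 189), (178, 189)]
[ 0.6164 -0.2017 -0.0046  0.049 ] [-0.   0.  -0.7  0.7 -1.1 -0. ]
```

```bash
cat > lidfit.py <<'E'
from fit import *
def bbox(im,u0,u1,v1,v0=0,t=215):
    m=((im.astype(int).min(2)>t)).astype(np.uint8)[v0:v1,u0:u1];n,l,s,ce=cv2.connectedComponentsWithStats(m)
    k=1+s[1:,4].argmax();x0,y0,W,H,A=s[k];return x0+u0,x0+u0+W,y0+v0,y0+v0+H,A
def lf(i,im,u0,u1,v1,foot,g,verbose=True,**k):
    ul,ur,vt,vb,A=bbox(im,u0,u1,v1,**k)
    def mod(p,a,h,s=0):
        q=model(p,a,h)-[0,0,.027-foot];return q+s*np.array([-np.sin(p[2]),np.cos(p[2]),0])
    AA=np.linspace(0,6.28,120)
    def f(p):
        D=np.array([proj(i,mod(p,.024+.024*np.cos(a),.01,.024*np.sin(a))) for a in AA]);tip=proj(i,mod(p,.056,.01))
        return [tip[1]-vt,D[:,1].max()-vb,D[:,0].min()-ul,D[:,0].max()-ur,(p[2]-g[2])*10]
    for th in (0,.2,.35,.5):
        r=least_squares(lambda q:f([q[0],q[1],g[2],th]),g[:2]);print(th,r.x.round(4),"res",np.round(f([*r.x,g[2],th]),1))
    print((ul,ur,vt,vb,A))
E
python3 - <<'E'
from lidfit import *
lf(pickle.load(open("w1.pkl","rb"))[0],cv2.imread("pics/w1.png"),285,355,212,.027,[.482,-.2215,.12])
lf(pickle.load(open("w2.pkl","rb")),cv2.imread("pics/w2r.png"),260,380,212,0,[.59,-.2,0])
lf(pickle.load(open("w5.pkl","rb")),cv2.imread("pics/w5.png"),240,400,250,0,[.62,-.2,0])
E
```

```text
0 [ 0.4815 -0.2179] res [ 2.7 -2.2  4.2 -4.2  0. ]
0.2 [ 0.4816 -0.218 ] res [ 0.2  0.   3.7 -3.7  0. ]
0.35 [ 0.4823 -0.2179] res [-0.8  0.9  3.4 -3.4  0. ]
0.5 [ 0.4837 -0.2178] res [-0.9  1.1  3.  -3.1  0. ]
(np.int32(285), np.int32(347), np.int32(143), np.int32(206), np.int32(2458))
0 [ 0.5861 -0.2014] res [ 0.5 -0.5 -0.1  0.1  0. ]
0.2 [ 0.5874 -0.2014] res [-0.3  0.3 -0.6  0.6  0. ]
0.35 [ 0.5891 -0.2014] res [-0.1  0.1 -0.9  0.9  0. ]
0.5 [ 0.5915 -0.2014] res [ 1.  -1.1 -1.2  1.2  0. ]
(np.int32(294), np.int32(349), np.int32(142), np.int32(207), np.int32(2479))
0 [ 0.6162 -0.2017] res [ 0.2 -0.2 -0.5  0.5  0. ]
0.2 [ 0.6176 -0.2017] res [-0.4  0.4 -1.   1.   0. ]
0.35 [ 0.6194 -0.2017] res [ 0.  -0.  -1.3  1.3  0. ]
0.5 [ 0.6219 -0.2017] res [ 1.1 -1.2 -1.5  1.5  0. ]
(np.int32(295), np.int32(347), np.int32(161), np.int32(223), np.int32(2311))
```

```bash
cat > sfit.py <<'E'
from fit import *
AA=np.linspace(0,2*np.pi,72,endpoint=False)
def pts(p,foot,r): 
    d=np.array([-np.sin(p[2]),np.cos(p[2]),0])
    return [model(p,.024+r*np.cos(a),.01)-[0,0,.027-foot]+r*np.sin(a)*d for a in AA]
def samp(g,c,P):
    uv=np.array([proj(c,q) for q in P],np.float32);return cv2.remap(g,uv[:,0],uv[:,1],cv2.INTER_LINEAR).ravel()
def score(g,c,p,foot): # gradient magnitude at rim
    a=samp(g,c,pts(p,foot,.0222));b=samp(g,c,pts(p,foot,.0262));return np.mean(np.minimum(np.abs(a-b),40)),np.std(a)
E
python3 - <<'E'
from sfit import *
S=cams.camera_info("scene");T=cams.camera_info("top")
def run(name,img,c,x0,y0,foot,yaws):
    g=cv2.imread(img).max(2).astype(np.float32);out=[]
    for th in np.arange(0,.71,.1):
        best=max(((score(g,c,(x,y,yw,th),foot)[0]-score(g,c,(x,y,yw,th),foot)[1],x,y,yw) for x in np.arange(x0-.016,x0+.017,.002) for y in np.arange(y0-.012,y0+.013,.002) for yw in yaws))
        out.append((round(float(th),2),*np.round(best,3).tolist()))
    print(name,*out,sep="\n ")
run("shut scene","pics/scene0.png",S,.606,.131,0,[0])
run("start scene","pics/scene0.png",S,.482,-.2215,.027,[.12])
run("s5","pics/s5.png",S,.62,-.201,0,[0])
E
```

```text
shut scene
 (0.0, 11.094, 0.61, 0.135, 0.0)
 (0.1, 15.462, 0.612, 0.135, 0.0)
 (0.2, 12.637, 0.614, 0.135, 0.0)
 (0.3, 11.455, 0.616, 0.133, 0.0)
 (0.4, 6.827, 0.618, 0.133, 0.0)
 (0.5, 3.685, 0.618, 0.133, 0.0)
 (0.6, 2.288, 0.62, 0.133, 0.0)
 (0.7, 0.974, 0.622, 0.133, 0.0)
start scene
 (0.0, 10.395, 0.468, -0.222, 0.12)
 (0.1, 9.792, 0.47, -0.222, 0.12)
 (0.2, 6.571, 0.476, -0.222, 0.12)
 (0.3, 6.944, 0.48, -0.222, 0.12)
 (0.4, 6.244, 0.484, -0.222, 0.12)
 (0.5, 5.955, 0.486, -0.22, 0.12)
 (0.6, 6.071, 0.49, -0.22, 0.12)
 (0.7, 6.352, 0.492, -0.22, 0.12)
s5
 (0.0, 9.83, 0.616, -0.203, 0.0)
 (0.1, 9.417, 0.614, -0.201, 0.0)
 (0.2, 13.639, 0.616, -0.201, 0.0)
 (0.3, 13.206, 0.618, -0.201, 0.0)
 (0.4, 14.745, 0.62, -0.203, 0.0)
 (0.5, 14.523, 0.622, -0.203, 0.0)
 (0.6, 11.836, 0.624, -0.203, 0.0)
 (0.7, 10.052, 0.624, -0.205, 0.0)
```

The scene-camera fit gives the flip-top at about 0.4 rad and the axis at x≈0.620, so it is open and upright about 5 mm from the board. The already-shut bottle served as control and read about 0.1. Next I press the flip-top with closed, vertical fingers.

Run:
```python
from fit import *
i=pickle.load(open("w5.pkl","rb"))
for uv,z in[((270,167.5),.07),((360,168.9),.07),((270,176),0),((360,177.5),0)]:print(w(i,uv,z).round(4))
print(rel([.637,-.202,.20],tool(0,0)),rel([.637,-.202,.17],tool(0,0)))
```

```text
[ 0.6561 -0.1422  0.07  ]
[ 0.6551 -0.2458  0.07  ]
[ 0.657  -0.1308  0.    ]
[ 0.6557 -0.2538  0.    ]
(array([3.8 , 0.13, 7.63]), array([-0.004, -0.378,  0.006])) (array([ 2.69,  0.14, 10.42]), array([-0.004, -0.378,  0.006]))
```

drive_tool(commands=[[[0,0,0],[-3.5,-0.1,4],-1],[[0,0,0],[-7.1,-0.1,8.2],-1],[[0,0,0],[-7.1,-0.1,8.2],-1],[[0,0,0],[-7.1,-0.1,8.2],-1],[[0,0,0],[-7.1,-0.1,8.2],-1],[[0,0,0],[-7.1,-0.1,8.2],-1],[[0,0,0],[-7.1,-0.1,8.2],-1],[[0,0,0],[-7.1,-0.1,8.2],-1],[[0,0,0],[-7.1,-0.1,8.2],-1],[[0,0,0],[-7.1,-0.1,8.2],-1],[[0,0,0],[-7.1,-0.1,8.2],-1],[[0,0,0],[-7.1,-0.1,8.2],-1]], newtons=20)

```text
clock: 15.7
position: [0.5382, -0.201, 0.1559]
ee_rot: [-3.082, -0.009, -0.592]
force: [1.2, 0.5, -0.4]
width: 0.179
gripper_force: 0.0
```

```bash
python3 st.py
python3 - <<'E'
from h import *
print(rel([.577,-.202,.068],tool(0,.38)))
E
```

```text
15.7 j [-0.026  0.283  0.462  2.133 -0.627  0.477 -0.644] tcp [ 0.5382 -0.201   0.1559] g [ 0.5312 -0.201   0.1736] tilt 0.38 yaw 0.006 f [ 1.2  0.5 -0.4] 0.17852081517427323 0.0
cm/cm x [0.93 0.01 0.37] y [ 0. -1.  0.] z [ 0.37 -0.   -0.93]
(array([0.34, 0.14, 9.6 ]), array([-0.004,  0.   ,  0.005]))
```

drive_tool(commands=[[[0,0,0],[0,0,0],-1],[[0,0,0],[0,0,0],-1],[[0,0,0],[0.1,0.1,2.5],-1],[[0,0,0],[0.2,0.1,5],-1],[[0,0,0],[0.3,0.1,7.5],-1],[[0,0,0],[0.34,0.1,9.3],-1],[[0,0,0],[0.34,0.1,9.6],-1],[[0,0,0],[0.34,0.1,9.6],-1]])

```text
clock: 16.37
position: [0.5761, -0.2017, 0.0666]
ee_rot: [-3.082, -0.007, -0.588]
force: [-1.1, -1.6, 0.8]
width: 0.006
gripper_force: 0.0
```

```bash
python3 st.py
```

```text
16.3667 j [ 0.14   0.471  0.241  2.119 -0.873  0.309 -0.423] tcp [ 0.5761 -0.2017  0.0666] g [ 0.5691 -0.2018  0.0842] tilt 0.377 yaw 0.005 f [-1.1 -1.6  0.8] 0.005550721583947235 0.0
cm/cm x [0.93 0.01 0.37] y [ 0. -1.  0.] z [ 0.37 -0.   -0.93]
```

Now a gentle push of 4 mm steps forward, watching the force.

drive_tool(commands=[[[0,0,0],[0.28,0,0.11],-1],[[0,0,0],[0.56,0,0.22],-1],[[0,0,0],[0.74,0,0.3],-1],[[0,0,0],[0.74,0,0.3],-1]])

```text
clock: 16.7
position: [0.5855, -0.2017, 0.0688]
ee_rot: [-3.082, -0.009, -0.594]
force: [-1.9, 0.7, 1.3]
width: 0.004
gripper_force: 1.1
```

drive_tool(commands=[[[0,0,0],[0.19,0,0.08],-1],[[0,0,0],[0.28,0,0.11],-1],[[0,0,0],[0.28,0,0.11],-1]])

```text
clock: 16.95
position: [0.5881, -0.2015, 0.068]
ee_rot: [-3.082, -0.009, -0.592]
force: [-1.9, -0.6, 2.0]
width: 0.008
gripper_force: 1.3
```

drive_tool(commands=[[[0,0,0],[-0.5,0,-0.2],-1],[[0,0,0],[-0.9,0,-0.37],-1],[[0,0,0],[-0.9,0,-3],-1],[[0,0,0],[-0.9,0,-6],-1],[[0,0,0],[-0.9,0,-9.5],-1],[[0,0,0],[-0.9,0,-13],-1],[[0,0,0],[-0.9,0,-17],-1],[[0,0,0],[-0.9,0,-18],-1],[[0,0,0],[-0.9,0,-18],-1]])

```text
clock: 17.7
position: [0.5131, -0.2031, 0.235]
ee_rot: [-3.081, -0.007, -0.601]
force: [0.9, 0.1, -0.2]
width: 0.005
gripper_force: 0.0
```

```bash
python3 st.py
python3 - <<'E'
from lidfit import *
i=cams.camera_info("wrist");im=cams.get_image("wrist");cv2.imwrite("pics/w6.png",im)
sc=cams.get_image("scene");cv2.imwrite("pics/s6.png",sc)
lf(i,im,240,400,int(proj(i,(.58,-.2,.147))[1])+10,0,[.625,-.2,0])
a=im.astype(int).sum(2)
for u in(270,365):
    rs=[v for v in range(60,260) if a[v+1,u]-a[v-1,u]<-220];print(u,rs,[w(i,(u,v),.07).round(4)[0] for v in rs])
print(rel([.643,-.202,.20],tool(0,0)),rel([.643,-.202,.165],tool(0,0)))
E
```

```text
17.7 j [-0.173  0.125  0.62   2.09  -0.401  0.634 -0.849] tcp [ 0.5131 -0.2031  0.235 ] g [ 0.506  -0.2032  0.2526] tilt 0.385 yaw 0.005 f [ 0.9  0.1 -0.2] 0.005454926811011824 0.0
cm/cm x [0.93 0.01 0.38] y [ 0. -1.  0.] z [ 0.38 -0.   -0.93]
0 [ 0.6181 -0.2018] res [ 2.  -1.9 -0.2  0.2  0. ]
0.2 [ 0.6182 -0.2018] res [-0.4  0.4 -0.7  0.7  0. ]
0.35 [ 0.619  -0.2019] res [-1.2  1.2 -1.   1.   0. ]
0.5 [ 0.6205 -0.2019] res [-1.2  1.3 -1.4  1.4  0. ]
(np.int32(293), np.int32(350), np.int32(79), np.int32(148), np.int32(2793))
270 [107, 252, 253] [np.float64(0.6562), np.float64(0.5005), np.float64(0.4995)]
365 [108, 109, 211, 212, 252] [np.float64(0.6557), np.float64(0.6545), np.float64(0.544), np.float64(0.5429), np.float64(0.5012)]
(array([10.92,  0.11,  7.77]), array([-0.004, -0.38 ,  0.006])) (array([ 9.62,  0.12, 11.02]), array([-0.004, -0.38 ,  0.006]))
```

```bash
cat > run.py <<'E'
from sfit import *
S=cams.camera_info("scene")
def run(name,x0,y0=-.201,foot=0,ths=np.arange(.1,.61,.1)):
    g=cv2.imread(name).max(2).astype(np.float32);out=[]
    for th in ths:
        best=max(((score(g,S,(x,y,0,th),foot)[0]-score(g,S,(x,y,0,th),foot)[1],x,y) for x in np.arange(x0-.012,x0+.013,.001) for y in np.arange(y0-.004,y0+.005,.002)))
        out.append((round(float(th),2),*np.round(best,3).tolist()))
    print(name,*out,sep="\n ")
E
python3 - <<'E'
from run import *
run("pics/s2r.png",.589);run("pics/s5.png",.62);run("pics/s6.png",.62)
d=cv2.absdiff(cv2.imread("pics/s5.png"),cv2.imread("pics/s6.png")).max(2)[275:325,260:305];print("diff px",(d>40).sum())
E
```

```text
pics/s2r.png
 (0.1, 11.452, 0.582, -0.201)
 (0.2, 13.366, 0.584, -0.201)
 (0.3, 16.702, 0.586, -0.201)
 (0.4, 17.211, 0.588, -0.201)
 (0.5, 14.077, 0.591, -0.201)
 (0.6, 9.514, 0.594, -0.201)
pics/s5.png
 (0.1, 9.705, 0.615, -0.201)
 (0.2, 13.639, 0.616, -0.201)
 (0.3, 15.779, 0.619, -0.201)
 (0.4, 15.974, 0.621, -0.203)
 (0.5, 14.523, 0.622, -0.203)
 (0.6, 11.836, 0.624, -0.203)
pics/s6.png
 (0.1, 9.394, 0.614, -0.201)
 (0.2, 14.112, 0.616, -0.201)
 (0.3, 15.696, 0.619, -0.201)
 (0.4, 16.7, 0.621, -0.203)
 (0.5, 14.87, 0.622, -0.203)
 (0.6, 13.009, 0.623, -0.203)
diff px 4
```

drive_tool(commands=[[[0,0,0],[-0.4,-0.1,4],-1],[[0,0,0],[-0.4,-0.1,8],-1],[[0,0,0],[-0.4,-0.1,12],-1],[[0,0,0],[-0.4,-0.1,15],-1],[[0,0,0],[-0.4,-0.1,17],-1],[[0,0,0],[-0.4,-0.1,18],-1],[[0,0,0],[-0.4,-0.1,18],-1],[[0,0,0],[0.1,-0.1,18.2],-1],[[0,0,0],[0.5,-0.1,18.35],-1],[[0,0,0],[0.7,-0.1,18.4],-1],[[0,0,0],[0.9,-0.1,18.5],-1],[[0,0,0],[0.9,-0.1,18.5],-1]])

```text
clock: 18.8
position: [0.5886, -0.2005, 0.0624]
ee_rot: [-3.082, -0.008, -0.589]
force: [-6.5, 0.2, 4.0]
width: 0.006
gripper_force: 3.2
```

```bash
python3 st.py
python3 - <<'E'
from run import *
cv2.imwrite("pics/s7.png",cams.get_image("scene"))
run("pics/s7.png",.622,ths=[.3,.4])
E
```

```text
18.8 j [ 0.094  0.496  0.292  2.1   -0.93   0.327 -0.383] tcp [ 0.5886 -0.2005  0.0624] g [ 0.5816 -0.2006  0.0801] tilt 0.377 yaw 0.006 f [-6.5  0.2  4. ] 0.005762181710065471 3.213927000761032
cm/cm x [0.93 0.01 0.37] y [ 0. -1.  0.] z [ 0.37 -0.   -0.93]
pics/s7.png
 (0.3, 13.102, 0.635, -0.201)
 (0.4, -4.905, 0.635, -0.203)
```

The push met 6.5 N, more than sliding friction, so the bottle is firmly against the board. I retract and go over the flip-top.

drive_tool(commands=[[[0,0,0],[-0.5,0,-0.2],-1],[[0,0,0],[-0.9,0,-0.37],-1],[[0,0,0],[-0.9,0,-3],-1],[[0,0,0],[-0.9,0,-6],-1],[[0,0,0],[-0.9,0,-9.5],-1],[[0,0,0],[-0.9,0,-13],-1],[[0,0,0],[-0.9,0,-17],-1],[[0,0,0],[-0.9,0,-18],-1],[[0,0,0],[-0.9,0,-18],-1]])

```text
clock: 19.6
position: [0.5152, -0.202, 0.2305]
ee_rot: [-3.08, -0.008, -0.601]
force: [1.0, 0.1, -0.5]
width: 0.006
gripper_force: 0.0
```

```bash
python3 st.py
python3 - <<'E'
from run import *
cv2.imwrite("pics/s8.png",cams.get_image("scene"))
run("pics/s8.png",.622)
print(rel([.641,-.202,.21],tool(0,0)),rel([.641,-.202,.18],tool(0,0)))
E
```

```text
19.6 j [-0.226  0.137  0.682  2.097 -0.433  0.628 -0.817] tcp [ 0.5152 -0.202   0.2305] g [ 0.5081 -0.2021  0.2481] tilt 0.386 yaw 0.005 f [ 1.   0.1 -0.5] 0.00585116237410464 0.0
cm/cm x [0.93 0.01 0.38] y [ 0. -1.  0.] z [ 0.38 -0.   -0.93]
pics/s8.png
 (0.1, 11.111, 0.614, -0.201)
 (0.2, 14.93, 0.616, -0.201)
 (0.3, 14.755, 0.619, -0.201)
 (0.4, 15.926, 0.621, -0.203)
 (0.5, 13.902, 0.622, -0.203)
 (0.6, 11.219, 0.623, -0.203)
(array([10.98,  0.18,  6.43]), array([-0.004, -0.383,  0.006])) (array([9.86, 0.19, 9.21]), array([-0.004, -0.383,  0.006]))
```

drive_tool(commands=[[[0,-0.1,0],[4,0.1,2],-1],[[0,-0.2,0],[8,0.15,4],-1],[[0,-0.3,0],[11,0.18,6.4],-1],[[0,-0.383,0.006],[11,0.18,6.4],-1],[[0,-0.383,0.006],[11,0.18,6.4],-1],[[0,-0.383,0.006],[10.3,0.18,8.2],-1],[[0,-0.383,0.006],[9.9,0.18,9.2],-1],[[0,-0.383,0.006],[9.9,0.18,9.2],-1]])

```text
clock: 20.32
position: [0.6384, -0.2015, 0.1738]
ee_rot: [-3.136, 0.001, 0.015]
force: [0.2, -0.1, -0.7]
width: 0.006
gripper_force: 0.0
```

```bash
python3 st.py
```

```text
20.3167 j [-0.182  0.624  0.673  1.546 -0.416  1.13  -0.988] tcp [ 0.6384 -0.2015  0.1738] g [ 0.6385 -0.2016  0.1928] tilt -0.009 yaw -0.001 f [ 0.2 -0.1 -0.7] 0.005899594369730719 0.0
cm/cm x [ 1.   -0.   -0.01] y [-0.   -1.    0.01] z [-0.01 -0.01 -1.  ]
```

Now press down in steps.

drive_tool(commands=[[[0,0,0],[0.2,0,0.7],-1],[[0,0,0],[0.3,0,1.2],-1],[[0,0,0],[0.3,0,1.6],-1],[[0,0,0],[0.3,0,1.9],-1],[[0,0,0],[0.3,0,1.9],-1]])

```text
clock: 20.73
position: [0.6437, -0.2021, 0.1591]
ee_rot: [-3.138, 0.0, 0.005]
force: [0.6, -1.1, -0.8]
width: 0.005
gripper_force: 0.0
```

drive_tool(commands=[[[0,0,0],[0,0,0.3],-1],[[0,0,0],[0,0,0.6],-1],[[0,0,0],[0,0,0.9],-1],[[0,0,0],[0,0,0.9],-1]])

```text
clock: 21.07
position: [0.6435, -0.2021, 0.1497]
ee_rot: [-3.138, 0.0, 0.006]
force: [0.7, 0.2, 1.4]
width: 0.003
gripper_force: 0.6
```

drive_tool(commands=[[[0,0,0],[0,0,0.2],-1],[[0,0,0],[0,0,0.4],-1],[[0,0,0],[0,0,0.4],-1]])

```text
clock: 21.32
position: [0.644, -0.2026, 0.1468]
ee_rot: [-3.139, 0.0, 0.004]
force: [-1.0, 0.6, 7.5]
width: 0.007
gripper_force: 3.8
```

drive_tool(commands=[[[0,0,0],[0,0,0.2],-1],[[0,0,0],[0,0,0.4],-1],[[0,0,0],[0,0,0.5],-1],[[0,0,0],[0,0,0.5],-1]])

```text
clock: 21.65
position: [0.647, -0.2038, 0.1458]
ee_rot: [-3.141, 0.0, -0.008]
force: [0.3, 0.8, 28.4]
width: 0.004
gripper_force: 14.6
```

Rigid at 28 N with the tip at z=0.146, so the flip-top is shut. I lift off and check from the scene camera.

drive_tool(commands=[[[0,0,0],[0,0,-3],-1],[[0,0,0],[0,0,-7],-1],[[0,0,0],[-3,0,-10],1],[[0,0,0],[-8,-3,-10],1],[[0,0,0],[-12,-6,-10],1],[[0,0,0],[-16,-10,-10],1],[[0,0,0],[-20,-13,-10],1]])

```text
clock: 22.23
position: [0.4792, -0.1021, 0.2413]
ee_rot: [-3.138, 0.001, 0.008]
force: [-0.3, 1.3, 1.2]
width: 0.321
gripper_force: 0.0
```

```bash
python3 st.py
python3 - <<'E'
from run import *
cv2.imwrite("pics/s9.png",cams.get_image("scene"))
run("pics/s9.png",.622,ths=np.arange(0,.5,.1))
print(rel([.42,.212,.22],tool(-.37,0)))
E
```

```text
22.2333 j [-0.522  0.233  0.771  1.911 -0.186  1.075 -1.245] tcp [ 0.4792 -0.1021  0.2413] g [ 0.4793 -0.1021  0.2603] tilt -0.005 yaw -0.0 f [-0.3  1.3  1.2] 0.3213086017070327 0.0
cm/cm x [ 1.   -0.   -0.01] y [-0. -1.  0.] z [-0.01 -0.   -1.  ]
pics/s9.png
 (0.0, 15.676, 0.618, -0.201)
 (0.1, 13.951, 0.62, -0.201)
 (0.2, 13.495, 0.621, -0.203)
 (0.3, 12.304, 0.623, -0.203)
 (0.4, 10.714, 0.628, -0.203)
(array([ -5.11, -30.86,   2.32]), array([-0.007,  0.014,  0.373]))
```

drive_tool(commands=[[[0,0.014,0.12],[-2,-8,0],1],[[0,0.014,0.24],[-4,-16,0],1],[[0,0.014,0.373],[-5.1,-24,1],1],[[0,0.014,0.373],[-5.1,-30.9,2.3],1],[[0,0.014,0.373],[-5.1,-30.9,2.3],1],[[0,0.014,0.373],[-5.1,-30.9,2.3],1],[[0,0.014,0.373],[-5.1,-30.9,2.3],1],[[0,0.014,0.373],[-5.1,-30.9,2.3],1],[[0,0.014,0.373],[-5.1,-30.9,2.3],1],[[0,0.014,0.373],[-5.1,-30.9,2.3],1],[[0,0.014,0.373],[-5.1,-30.9,2.3],1]])

```text
clock: 23.2
position: [0.43, 0.2057, 0.2198]
ee_rot: [-3.086, 0.581, -0.014]
force: [-0.2, -0.4, 0.1]
width: 0.999
gripper_force: 0.0
```

```bash
python3 st.py
python3 - <<'E'
from fit import *
i=cams.camera_info("wrist");im=cams.get_image("wrist");cv2.imwrite("pics/w10.png",im);pickle.dump(i,open("w10.pkl","wb"))
T=cams.camera_info("top")
def whites(img,c,z,box,thr=170):
    a=img.astype(int);m=((a.min(2)>thr)&(a.max(2)-a.min(2)<30)).astype(np.uint8);M=np.zeros_like(m);u0,u1,v0,v1=box;M[v0:v1,u0:u1]=m[v0:v1,u0:u1]
    M=cv2.morphologyEx(M,cv2.MORPH_CLOSE,np.ones((5,5)));cs,_=cv2.findContours(M,cv2.RETR_EXTERNAL,cv2.CHAIN_APPROX_NONE);k=max(cs,key=cv2.contourArea)
    P=np.array([w(c,q,z)[:2] for q in k[:,0]]);return k,P
def circ(P,r0=None):
    r=least_squares(lambda p:np.hypot(P[:,0]-p[0],P[:,1]-p[1])-p[2],[*P.mean(0),.067],loss='soft_l1',f_scale=.001);return r.x.round(4),len(P)
t0=cv2.imread("pics/top0.png")
k,P=whites(t0,T,.022,(215,285,188,250));print("top lid",circ(P))
u,v=proj(i,(.4304,.2127,.022)).astype(int);print(u,v)
k,P=whites(im,i,.022,(max(0,u-130),u+130,max(0,v-110),v+110));print("wrist lid",circ(P),cv2.boundingRect(k))
E
```

```text
23.2 j [-1.109  0.208  0.658  1.977 -0.146  0.996 -2.325] tcp [0.43   0.2057 0.2198] g [0.4298 0.2057 0.2388] tilt 0.009 yaw -0.372 f [-0.2 -0.4  0.1] 0.9992443713542228 0.0
cm/cm x [ 0.93 -0.36  0.01] y [-0.36 -0.93 -0.  ] z [ 0.01 -0.   -1.  ]
top lid (array([0.4335, 0.2147, 0.0628]), 139)
316 176
wrist lid (array([0.4385, 0.2139, 0.0657]), 335) (254, 109, 118, 117)
```

Run:
```python
from fit import *
i=pickle.load(open("w10.pkl","rb"));im=cv2.imread("pics/w10.png");g=cv2.cvtColor(im,cv2.COLOR_BGR2GRAY)
e=cv2.Canny(g,25,70);M=np.zeros_like(e);cv2.circle(M,(313,167),46,255,-1);e&=M
L=cv2.HoughLinesP(e,1,np.pi/180,18,minLineLength=18,maxLineGap=5)
for l in L[:,0]:
    a=w(i,l[:2],.046);b=w(i,l[2:],.046);d=b-a
    print(l,a[:2].round(4),b[:2].round(4),"len",np.hypot(*d[:2]).round(4),"yaw",round(float(np.arctan(d[1]/d[0])),3))
# brightness profile across the bar, sampled in world at z=.046 through (.437,.213)
yaw=-.37;n=np.array([-np.sin(yaw),np.cos(yaw)]);t=np.array([np.cos(yaw),np.sin(yaw)])
c=np.array([.4385,.2139])
def s(p): u,v=proj(i,(*p,.046));return int(g[int(round(v)),int(round(u))])
for o in(-.02,0,.02):print(o,[s(c+t*o+n*k*.002) for k in range(-12,13)])
print("along",[s(c+t*k*.004) for k in range(-14,15)])
```

```text
[318 129 327 208] [0.48   0.1911] [0.3985 0.2127] len 0.0844 yaw -0.259
[300 138 310 212] [0.4783 0.2114] [0.4009 0.2315] len 0.08 yaw -0.254
[303 144 313 212] [0.4716 0.2109] [0.3997 0.2285] len 0.074 yaw -0.241
[316 129 325 210] [0.4808 0.193 ] [0.3971 0.2155] len 0.0866 yaw -0.263
[315 142 323 210] [0.469  0.1987] [0.3979 0.2175] len 0.0736 yaw -0.259
[313 140 321 206] [0.4717 0.1998] [0.4029 0.2179] len 0.071 yaw -0.257
[299 131 302 150] [0.4851 0.2097] [0.4663 0.2141] len 0.0194 yaw -0.232
[298 131 301 154] [0.4855 0.2106] [0.4629 0.2166] len 0.0234 yaw -0.26
-0.02 [222, 222, 222, 223, 223, 223, 208, 224, 125, 216, 223, 222, 223, 222, 141, 154, 224, 221, 222, 220, 222, 220, 223, 222, 222]
0 [222, 223, 222, 223, 221, 220, 222, 198, 223, 121, 218, 223, 222, 222, 210, 173, 141, 220, 221, 221, 221, 223, 221, 220, 223]
0.02 [222, 222, 222, 221, 221, 220, 223, 221, 193, 224, 121, 212, 222, 223, 222, 220, 128, 192, 222, 221, 223, 223, 223, 222, 221]
along [210, 220, 225, 222, 219, 147, 223, 223, 224, 223, 221, 222, 222, 222, 222, 222, 223, 221, 222, 222, 222, 223, 223, 178, 223, 221, 222, 223, 222]
```

Run:
```python
from h import *
print(rel([.4388,.2147,.06],tool(-.258,0)),rel([.4388,.2147,.026],tool(-.258,0)))
```

```text
(array([ 0.28, -1.19, 16.01]), array([-0.003, -0.009, -0.116])) (array([ 0.25, -1.18, 19.41]), array([-0.003, -0.009, -0.116]))
```

drive_tool(commands=[[[0,-0.009,-0.116],[0.2,-1.2,4],1],[[0,-0.009,-0.116],[0.28,-1.2,8],1],[[0,-0.009,-0.116],[0.28,-1.2,12],1],[[0,-0.009,-0.116],[0.28,-1.2,15],1],[[0,-0.009,-0.116],[0.28,-1.2,17.5],1],[[0,-0.009,-0.116],[0.28,-1.2,19],1],[[0,-0.009,-0.116],[0.26,-1.18,19.4],1],[[0,-0.009,-0.116],[0.26,-1.18,19.4],1]])

```text
clock: 23.92
position: [0.4389, 0.2142, 0.0258]
ee_rot: [-3.113, 0.407, 0.0]
force: [0.2, 0.6, -0.3]
width: 0.998
gripper_force: 0.0
```

```bash
python3 st.py
```

```text
23.9167 j [-0.902  0.53   0.459  2.133 -0.434  0.567 -1.957] tcp [0.4389 0.2142 0.0258] g [0.4389 0.2142 0.0448] tilt -0.0 yaw -0.26 f [ 0.2  0.6 -0.3] 0.9982516992643372 0.0
cm/cm x [ 0.97 -0.26 -0.  ] y [-0.26 -0.97  0.  ] z [-0. -0. -1.]
```

Close on the bar (80 mm of travel takes about 1.2 s).

drive_tool(commands=[[[0,0,0],[0,0,0],-1],[[0,0,0],[0,0,0],-1],[[0,0,0],[0,0,0],-1],[[0,0,0],[0,0,0],-1],[[0,0,0],[0,0,0],-1],[[0,0,0],[0,0,0],-1],[[0,0,0],[0,0,0],-1],[[0,0,0],[0,0,0],-1],[[0,0,0],[0,0,0],-1],[[0,0,0],[0,0,0],-1],[[0,0,0],[0,0,0],-1],[[0,0,0],[0,0,0],-1],[[0,0,0],[0,0,0],-1],[[0,0,0],[0,0,0],-1],[[0,0,0],[0,0,0],-1],[[0,0,0],[0,0,0],-1]], newtons=25)

```text
clock: 25.25
position: [0.4389, 0.2162, 0.0263]
ee_rot: [-3.112, 0.402, -0.001]
force: [-0.4, 0.1, 0.3]
width: 0.128
gripper_force: 25.0
```

drive_tool(commands=[[[0,0,0],[0,0,-2],-1],[[0,0,0],[0,0,-6],-1],[[0,0,0],[0,0,-10],-1],[[0,0,0],[0,0,-14],-1],[[0,0,0],[0,0,-18],-1],[[0,0,0],[0,0,-18],-1]])

```text
clock: 25.75
position: [0.4422, 0.2168, 0.2129]
ee_rot: [-3.105, 0.403, -0.012]
force: [2.0, -0.1, -1.1]
width: 0.128
gripper_force: 25.0
```

```bash
python3 st.py
python3 - <<'E'
from fit import *
T=cams.camera_info("top");S=cams.camera_info("scene");tp=cams.get_image("top");sc=cams.get_image("scene");cv2.imwrite("pics/t11.png",tp);cv2.imwrite("pics/s11.png",sc)
# tub rim: ray-cast from guess outward, find outermost strong light->wood edge
def rim(img,c,z,g0,r0=.061):
    sat=(img.astype(int).max(2)-img.astype(int).min(2)).astype(np.float32)
    for _ in range(4):
        P=[]
        for a in np.linspace(0,2*np.pi,90,endpoint=False):
            rr=np.arange(r0-.008,r0+.010,.0005);uv=np.array([proj(c,(g0[0]+r*np.cos(a),g0[1]+r*np.sin(a),z)) for r in rr],np.float32)
            br=cv2.remap(img.max(2).astype(np.float32),uv[:,0],uv[:,1],cv2.INTER_LINEAR).ravel()
            k=br.argmax();
            if 2<k<len(rr)-3:P.append((g0[0]+rr[k]*np.cos(a),g0[1]+rr[k]*np.sin(a)))
        P=np.array(P);r=least_squares(lambda p:np.hypot(P[:,0]-p[0],P[:,1]-p[1])-p[2],[*g0,r0],loss='soft_l1',f_scale=.0007);g0=r.x[:2];
    return r.x.round(4),len(P),np.median(np.abs(r.fun)).round(5)
print("top",rim(tp,T,.1,(.485,-.222)));print("scene",rim(sc,S,.1,(.485,-.222)))
print("top r59",rim(tp,T,.1,(.485,-.222),.059));print("w1",rim(cv2.imread("pics/w1.png"),pickle.load(open("w1.pkl","rb"))[0],.1,(.485,-.222)))
E
```

```text
25.75 j [-1.093  0.245  0.656  1.956 -0.185  0.985 -2.179] tcp [0.4422 0.2168 0.2129] g [0.4421 0.2166 0.2319] tilt 0.009 yaw -0.258 f [ 2.  -0.1 -1.1] 0.12767081856970647 24.995701611042023
cm/cm x [ 0.97 -0.26  0.01] y [-0.26 -0.97  0.01] z [ 0.01 -0.01 -1.  ]
top (array([ 0.4903, -0.2202,  0.0614]), 55, np.float64(0.00201))
scene (array([ 0.487 , -0.2248,  0.0602]), 67, np.float64(0.00238))
top r59 (array([ 0.4862, -0.2252,  0.062 ]), 46, np.float64(0.00272))
w1 (array([ 0.4898, -0.2218,  0.0585]), 86, np.float64(6e-05))
```

Run:
```python
from fit import *
def rim(img,c,z,g0,r0):
    mx=img.min(2).astype(np.float32)
    for _ in range(5):
        P=[]
        for a in np.linspace(0,2*np.pi,120,endpoint=False):
            rr=np.arange(r0-.006,r0+.006,.0004);uv=np.array([proj(c,(g0[0]+r*np.cos(a),g0[1]+r*np.sin(a),z)) for r in rr],np.float32)
            br=cv2.remap(mx,uv[:,0],uv[:,1],cv2.INTER_LINEAR).ravel();m=br>br.max()-15
            if br.max()>170 and m.sum()<16:
                r=rr[m].mean();P.append((g0[0]+r*np.cos(a),g0[1]+r*np.sin(a)))
        P=np.array(P);r=least_squares(lambda p:np.hypot(P[:,0]-p[0],P[:,1]-p[1])-r0,[*g0],loss='soft_l1',f_scale=.0005);g0=r.x
    return r.x.round(4),len(P),np.median(np.abs(r.fun)).round(5)
T=cams.camera_info("top");S=cams.camera_info("scene")
for n,p,c in(("w1","w1",pickle.load(open("w1.pkl","rb"))[0]),("w2","w2r",pickle.load(open("w2.pkl","rb"))),("w5","w5",pickle.load(open("w5.pkl","rb"))),("top0","top0",T),("t11","t11",T),("scene0","scene0",S),("s11","s11",S)):
    try: print(n,rim(cv2.imread(f"pics/{p}.png"),c,.1,(.487,-.222),.0585))
    except Exception as e: print(n,e)
```

```text
w1 (array([ 0.4895, -0.2219]), 98, np.float64(0.0002))
w2 (array([ 0.4896, -0.2223]), 81, np.float64(0.0002))
w5 (array([ 0.4894, -0.2224]), 55, np.float64(0.00019))
top0 (array([ 0.4949, -0.2285]), 1, np.float64(0.0))
t11 (array([ 0.5011, -0.2254]), 19, np.float64(0.00063))
scene0 (array([ 0.4891, -0.2226]), 50, np.float64(0.00036))
s11 (array([ 0.489 , -0.2228]), 75, np.float64(0.00042))
```

Gripped: the opening is 11.8 mm, matching the bar. Wrist and scene agree on the rim centre, (0.489, -0.222), and the tub has not moved. I carry the lid over.

Run:
```python
from h import *
print(rel([.4893,-.2224,.2],tool(-.1,0)))
```

```text
(array([15.97, 41.18,  0.51]), array([-0.007, -0.002, -0.157]))
```

drive_tool(commands=[[[-0.007,0,-0.157],[1.6,4,0],-1],[[-0.007,0,-0.157],[3.1,8,0],-1],[[-0.007,0,-0.157],[4.6,12,0],-1],[[-0.007,0,-0.157],[6.2,16,0],-1],[[-0.007,0,-0.157],[7.8,20,0],-1],[[-0.007,0,-0.157],[9.3,24,0],-1],[[-0.007,0,-0.157],[10.9,28,0],-1],[[-0.007,0,-0.157],[12.4,32,0],-1],[[-0.007,0,-0.157],[14,36,0],-1],[[-0.007,0,-0.157],[15.2,39.3,0.3],-1],[[-0.007,0,-0.157],[15.97,41.2,0.5],-1],[[-0.007,0,-0.157],[15.97,41.2,0.5],-1],[[-0.007,0,-0.157],[15.97,41.2,0.5],-1]])

```text
clock: 26.93
position: [0.4868, -0.225, 0.198]
ee_rot: [3.134, -0.164, -0.005]
force: [-0.3, 1.3, -0.4]
width: 0.13
gripper_force: 25.0
```

```bash
python3 st.py
python3 - <<'E'
from fit import *
print(rel([.4893,-.2224,.13],tool(-.1,0)))
# check held lid in scene/top: circle of lid top face (z=TCP-.0035)
o=readout.observe();z=o["position"][2]-.0035
for n in("scene",):
    c=cams.camera_info(n);img=cams.get_image(n);cv2.imwrite(f"pics/{n}12.png",img)
    a=img.astype(int);u,v=proj(c,(*o["position"][:2],z)).astype(int)
    mx=img.min(2).astype(np.float32);g0=o["position"][:2].copy();r0=.067
    for _ in range(5):
        P=[]
        for t in np.linspace(0,2*np.pi,180,endpoint=False):
            rr=np.arange(.055,.078,.0005);uv=np.array([proj(c,(g0[0]+r*np.cos(t),g0[1]+r*np.sin(t),z)) for r in rr],np.float32)
            br=cv2.remap(mx,uv[:,0],uv[:,1],cv2.INTER_LINEAR).ravel();d=br[2:]-br[:-2];k=d.argmin()
            if d[k]<-30 and br[:k+1].mean()>140: P.append((g0[0]+rr[k+1]*np.cos(t),g0[1]+rr[k+1]*np.sin(t)))
        P=np.array(P);r=least_squares(lambda p:np.hypot(P[:,0]-p[0],P[:,1]-p[1])-.067,g0,loss='soft_l1',f_scale=.0007);g0=r.x
    print(n,g0.round(4),len(P),np.median(np.abs(r.fun)).round(4),"tcp",o["position"][:2].round(4))
E
```

```text
26.9333 j [-0.237  0.378  0.766  1.87  -0.301  1.014 -1.02 ] tcp [ 0.4868 -0.225   0.198 ] g [ 0.4868 -0.2249  0.2169] tilt -0.004 yaw -0.104 f [-0.3  1.3 -0.4] 0.1303261257411994 24.99555140733719
cm/cm x [ 0.99 -0.1  -0.  ] y [-0.1  -0.99 -0.  ] z [-0.  0. -1.]
(array([ 0.25, -0.31,  6.79]), array([ 0.004,  0.003, -0.004]))
scene [ 0.487  -0.2263] 75 0.0012 tcp [ 0.4868 -0.225 ]
```

drive_tool(commands=[[[0.004,0.003,0],[0.2,-0.3,2],-1],[[0.004,0.003,0],[0.25,-0.31,4],-1],[[0.004,0.003,0],[0.25,-0.31,6],-1],[[0.004,0.003,0],[0.25,-0.31,6.8],-1],[[0.004,0.003,0],[0.25,-0.31,6.8],-1],[[0.004,0.003,0],[0.25,-0.31,6.8],-1]])

```text
clock: 27.48
position: [0.491, -0.2199, 0.1317]
ee_rot: [-3.137, 0.156, -0.003]
force: [0.8, -1.5, -1.8]
width: 0.132
gripper_force: 25.0
```

```bash
python3 st.py; python3 -c "
from h import *
print(rel([.4893,-.2224,.118],tool(-.1,0)))"
```

```text
27.4833 j [-0.188  0.461  0.707  1.943 -0.389  0.874 -0.949] tcp [ 0.491  -0.2199  0.1317] g [ 0.491  -0.2199  0.1507] tilt 0.002 yaw -0.099 f [ 0.8 -1.5 -1.8] 0.13186712965367026 24.995468258857727
cm/cm x [ 1.  -0.1  0. ] y [-0.1 -1.   0. ] z [ 0. -0. -1.]
(array([-0.15,  0.27,  1.37]), array([-0.001, -0.002,  0.001]))
```

drive_tool(commands=[[[0,0,0],[-0.1,0.15,0.5],-1],[[0,0,0],[-0.1,0.2,0.9],-1],[[0,0,0],[-0.1,0.2,1.2],-1],[[0,0,0],[-0.1,0.2,1.4],-1],[[0,0,0],[-0.1,0.2,1.4],-1]])

```text
clock: 27.9
position: [0.4899, -0.2226, 0.1176]
ee_rot: [-3.137, 0.157, -0.005]
force: [0.6, 0.4, -1.6]
width: 0.126
gripper_force: 25.0
```

```bash
python3 st.py
```

```text
27.9 j [-0.17   0.48   0.692  1.957 -0.408  0.844 -0.928] tcp [ 0.4899 -0.2226  0.1176] g [ 0.4898 -0.2226  0.1366] tilt 0.003 yaw -0.1 f [ 0.6  0.4 -1.6] 0.12560991722073306 24.995500445365906
cm/cm x [ 0.99 -0.1   0.  ] y [-0.1  -0.99  0.  ] z [ 0. -0. -1.]
```

Centred and free so far. I'll go down onto the beads and press.

drive_tool(commands=[[[0,0,0],[0,0,0.3],-1],[[0,0,0],[0,0,0.5],-1],[[0,0,0],[0,0,0.5],-1]])

```text
clock: 28.15
position: [0.4904, -0.2227, 0.1129]
ee_rot: [-3.137, 0.157, -0.006]
force: [0.5, 0.8, 1.6]
width: 0.129
gripper_force: 25.0
```

drive_tool(commands=[[[0,0,0],[0,0,0.2],-1],[[0,0,0],[0,0,0.4],-1],[[0,0,0],[0,0,0.4],-1]])

```text
clock: 28.4
position: [0.4902, -0.2225, 0.1085]
ee_rot: [-3.137, 0.157, -0.005]
force: [1.5, 0.2, -0.8]
width: 0.126
gripper_force: 25.0
```

drive_tool(commands=[[[0,0,0],[0,0,0.2],-1],[[0,0,0],[0,0,0.4],-1],[[0,0,0],[0,0,0.4],-1]])

```text
clock: 28.65
position: [0.491, -0.2226, 0.1067]
ee_rot: [-3.136, 0.157, -0.009]
force: [-4.9, 7.0, 27.5]
width: 0.129
gripper_force: 25.0
```

drive_tool(commands=[[[0,0,0],[0,0,-0.3],-1],[[0,0,0],[0,0,-0.4],0],[[0,0,0],[0,0,-0.4],0],[[0,0,0],[0,0,-0.4],0],[[0,0,0],[0,0,-0.4],0],[[0,0,0],[0,0,-1.5],0],[[0,0,0],[0,0,-4],0],[[0,0,0],[0,0,-4.5],-1],[[0,0,0],[0,0,-4.5],-1],[[0,0,0],[0,0,-4.5],-1],[[0,0,0],[0,0,-4.5],-1],[[0,0,0],[0,0,-4.5],-1],[[0,0,0],[0,0,-4.5],-1],[[0,0,0],[0,0,-4.5],-1],[[0,0,0],[0,0,-4.5],-1],[[0,0,0],[0,0,-4.5],-1]])

```text
clock: 29.98
position: [0.4898, -0.2227, 0.1496]
ee_rot: [-3.137, 0.157, -0.005]
force: [0.7, 0.6, 1.1]
width: 0.006
gripper_force: 0.0
```

```bash
python3 st.py; python3 -c "
from h import *
print(rel([.4895,-.2225,.134],tool(-.1,0)))"
```

```text
29.9833 j [-0.199  0.438  0.725  1.926 -0.366  0.91  -0.963] tcp [ 0.4898 -0.2227  0.1496] g [ 0.4897 -0.2227  0.1686] tilt 0.003 yaw -0.1 f [0.7 0.6 1.1] 0.006433560894106755 0.0
cm/cm x [ 0.99 -0.1   0.  ] y [-0.1  -0.99  0.  ] z [ 0. -0. -1.]
(array([-0.04, -0.01,  1.56]), array([-0.001, -0.003, -0.   ]))
```

drive_tool(commands=[[[0,0,0],[0,0,1],-1],[[0,0,0],[0,0,1.6],-1],[[0,0,0],[0,0,1.9],-1],[[0,0,0],[0,0,1.9],-1]])

```text
clock: 30.32
position: [0.4892, -0.2224, 0.1296]
ee_rot: [-3.137, 0.157, -0.002]
force: [0.2, -0.2, -0.2]
width: 0.006
gripper_force: 0.0
```

drive_tool(commands=[[[0,0,0],[0,0,0.2],-1],[[0,0,0],[0,0,0.4],-1],[[0,0,0],[0,0,0.4],-1]])

```text
clock: 30.57
position: [0.49, -0.2228, 0.1283]
ee_rot: [-3.136, 0.158, -0.007]
force: [-7.6, 3.9, 21.9]
width: 0.006
gripper_force: 10.8
```

The bar top is rigid at z≈0.128, the home height (it would be 0.136 if still proud). I retract and do a final check of the bottle and lid.

drive_tool(commands=[[[0,0,0],[0,0,-2],-1],[[0,0,0],[0,0,-6],-1],[[0,0,0],[0,0,-10],-1],[[0,0,0],[-3,-3,-13],-1],[[0,0,0],[-6,-6,-15],-1],[[0,0,0],[-8,-10,-15],-1],[[0,0,0],[-8,-12,-15],-1],[[0,0,0],[-8,-12,-15],-1]])

```text
clock: 31.23
position: [0.421, -0.0891, 0.2771]
ee_rot: [-3.134, 0.146, -0.006]
force: [1.0, -0.3, 0.1]
width: 0.006
gripper_force: 0.0
```

```bash
python3 st.py
python3 - <<'E'
from run import *
img=cams.get_image("scene");cv2.imwrite("pics/s13.png",img)
run("pics/s13.png",.622,ths=[0,.1,.2,.3,.4])
a=cv2.imread("pics/s9.png");d=cv2.absdiff(a,img).max(2)[275:325,262:305];print("bottle area diff",(d>40).sum())
c=S;mx=img.min(2).astype(np.float32)
for z in(.100,.104,.112):
    g0=np.array([.489,-.2225])
    for _ in range(5):
        P=[]
        for t in np.linspace(0,2*np.pi,180,endpoint=False):
            rr=np.arange(.055,.078,.0005);uv=np.array([proj(c,(g0[0]+r*np.cos(t),g0[1]+r*np.sin(t),z)) for r in rr],np.float32)
            br=cv2.remap(mx,uv[:,0],uv[:,1],cv2.INTER_LINEAR).ravel();e=br[2:]-br[:-2];k=e.argmin()
            if e[k]<-30: P.append((g0[0]+rr[k+1]*np.cos(t),g0[1]+rr[k+1]*np.sin(t)))
        P=np.array(P);r=least_squares(lambda p:np.hypot(P[:,0]-p[0],P[:,1]-p[1])-.067,g0,loss='soft_l1',f_scale=.0007);g0=r.x
    print(z,g0.round(4),len(P),np.median(np.abs(r.fun)).round(4))
E
```

```text
31.2333 j [-0.626  0.039  0.762  1.983 -0.036  1.127 -1.513] tcp [ 0.421  -0.0891  0.2771] g [ 0.4209 -0.0892  0.2961] tilt 0.004 yaw -0.093 f [ 1.  -0.3  0.1] 0.005678335758641047 0.0
cm/cm x [ 1.   -0.09  0.  ] y [-0.09 -1.    0.  ] z [ 0. -0. -1.]
pics/s13.png
 (0.0, 17.251, 0.618, -0.201)
 (0.1, 14.633, 0.62, -0.201)
 (0.2, 13.622, 0.62, -0.203)
 (0.3, 12.918, 0.623, -0.203)
 (0.4, 10.349, 0.625, -0.203)
bottle area diff 52
0.1 [ 0.4882 -0.2221] 122 0.0006
0.104 [ 0.4901 -0.2225] 122 0.0008
0.112 [ 0.4942 -0.2234] 130 0.0012
```

```bash
python3 -c "
from cell import job
print(job.sign_off())"
```

```text
the job is handed in; nothing more can be done
None
```

I handed the job in at about 31 s of robot time: the bottle stands against the back board with its flip-top pressed shut, and the white lid is snapped home on the tub; sign-off returned no verdict, and I did not re-measure the bystanders at the end.

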